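# Load a bottle into a measuring chamber with a plunger-locked sliding hatch

## Task

Put the middle-sized of the three brown bottles on the bench (the one about 10 cm tall) into the measuring chamber for a reading. Pull the black plunger knob out to free the sloping hatch, slide the hatch fully open and let the plunger drop into its open-position hole; set the bottle down gently, upright and centred on the round sample table inside; then shut the hatch again with the plunger fully home in its closed-position hole. Leave the other bottles, the cup and the little reference vial in the chamber standing where they are.

Things in the scene. Friction and masses are not known exactly. Their poses are not given: they have to be found in the camera images.
- chamber: White bench instrument, fixed, 220 deep x 310 wide x 324 mm high. Origin: under its middle, on the worktop; x to its back, y to its left (seen from its front), z up. It faces the bench to the robot's left: yaw -43 to -66 degrees. Front wall x = -130 mm, 110 mm high; from its top a deck slopes up at 30 degrees to x 50, z 214 mm, where the upright rear housing begins. The left half is a black box: floor z 28, walls y 2 and 151, back x 50 mm.
- head_edge (a point): Middle of the lower front edge of the head that overhangs the deck over its whole width (underside 276, top 324 mm above the worktop; 14 mm behind the chamber's origin). It bars an upright tool from the knob; along the knob's own axis, 30 degrees off vertical and leaning over the deck, there is room.
- opening (a point): Centre of the opening in the sloping deck (chamber frame x -62, y 72, z 149 mm). It spans 136 mm along y and 129 mm up the slope (x -118 to -6 mm). Axes as the chamber's. Guide rails stand 10 mm above the deck along its lower and upper edges.
- knob (a point): Middle of the black plunger knob, where to grip it. z: plunger axis, square to the deck (pull along +z); x up the slope; y as the chamber's. A cylinder 32 mm across, from -17 to +13 mm along z. A sleeve 25 mm across ends 21 mm below this point, a 44 mm square pad 35 mm, the hatch plate 38 mm. With the hatch shut it is at x -9, y 72, z 230 mm in the chamber's frame; it rides with the hatch.
- plunger (a joint): How far the knob is pulled out, m: 0 home (pin 8 mm deep in a hole of the deck), 0.012 at its stop. A spring draws it in (7.5 N at home, 11 N at the stop). Past 0.009 the pin is clear and the hatch slides; let go over a hole it springs home; between the holes its tip rides on the deck.
- hatch (a joint): How far the hatch is slid open, m: 0 shut, 0.140 fully open, an end stop at either end. A steel plate 181 (up the slope) x 152 mm in guide rails that moves along the chamber's -y (its right) against some 1.5 N of friction. It carries the plunger near its upper edge. The two holes lie at the two end stops (1.5 mm of play).
- sample_table (a point): Centre of the top of the round sample table, a fixed aluminium disc 68 mm across, 4 mm high on the chamber's floor; at x -55, y 72, z 32 mm in the chamber's frame; axes as the chamber's.
- sample_bottle: The bottle to load: brown glass with a black screw cap, 53 mm across, straight body to about 65 mm high, cap 28 mm across from 88 to 102 mm; 0.11 to 0.22 kg. Origin: centre of its foot, z up.
- small_bottle: Bystander: small brown bottle with a screw cap, 41 x 46 x 84 mm high. Origin: centre of its foot.
- stock_bottle: Bystander: large brown stoppered bottle, 70 mm across to 92 mm high, neck 31 mm across to 141 mm. Origin: centre of its foot.
- sample_cup: Bystander: lidded sample cup, 66 mm across, 64 mm high. Origin: centre of its foot.
- reference_vial: Bystander inside the chamber: open brown vial 25 mm across, 34 mm high, on the chamber's floor behind and left of the sample table. Origin: centre of its foot.

How it is judged (in metres and radians):
On the way, in this order (a step that is already met when the one before it is completed fails the run):
1. the hatch is slid fully open and the plunger has dropped home in the open-position hole (value of joint hatch above 0.136 m and value of joint plunger below 0.002 m), for 0.2 s.
2. the bottle stands released, upright and centred on the sample table, with the hatch open (horizontal distance between sample_bottle and sample_table below 0.012 m and z of sample_bottle in the frame of sample_table between -0.003 and 0.004 m and angle between sample_bottle's own z axis and vertical below 0.08 rad and linear speed of sample_bottle below 0.01 m/s and contact force between the fingers and sample_bottle below 0.1 N and value of joint hatch above 0.12 m), for 0.2 s.
At the end, for the whole second after the job is handed in: The hatch is shut (within 4 mm of its stop) with the plunger home (within 2 mm), and the bottle stands released and at rest, upright (within about 4.5 degrees) on the sample table, its centre within 12 mm of the table's (value of joint hatch below 0.004 m and value of joint plunger below 0.002 m and horizontal distance between sample_bottle and sample_table below 0.012 m and z of sample_bottle in the frame of sample_table between -0.003 and 0.004 m and angle between sample_bottle's own z axis and vertical below 0.08 rad and linear speed of sample_bottle below 0.01 m/s and contact force between the fingers and sample_bottle below 0.1 N); the robot touches nothing.
It fails at once if one of the other bottles or the cup is knocked: shifted more than 25 mm or tipped (distance of any of small_bottle, stock_bottle, sample_cup from where it was at the start of the episode above 0.025 m or angle between any of small_bottle, stock_bottle, sample_cup's own z axis and vertical above 0.4 rad).
It fails at once if the reference vial is knocked: shifted more than 25 mm or tipped (distance of reference_vial from where it was at the start of the episode above 0.025 m or angle between reference_vial's own z axis and vertical above 0.4 rad).
It fails at once if the bottle is dropped (falls free faster than 0.5 m/s, that is from over 13 mm) (contact force between the fingers and sample_bottle below 0.1 N and linear speed of sample_bottle above 0.5 m/s).
It fails at once if the bottle is pressed down or banged on the chamber (over 60 N) (contact force between sample_bottle and chamber above 60 N).
It also fails if it takes over 67 s, if anything falls off the work surface, if the arm or the gripper's body presses on something with over 40 N, if the wrist force passes 120 N, or if a joint passes its speed limit or range.

## Robot

A 6-joint arm with a two-finger parallel gripper is mounted at the origin on a cart in front of the work surface, level with it; the furniture and walls round the work are solid. World frame = base frame: x ahead of the robot, y to its left, z up, the work surface at z = 0. Lengths are in mm, angles in rad, forces in N, time in s.
With the tool pointing down it reaches from about 275 to 1000 mm from the base axis. Payload 8.4 kg.
Tool frame: the origin (TCP) lies at the very end of the fingers, on their centre line; the grasp point (between the pads) lies 19 mm behind it; z points along the fingers, y is the direction in which the jaws open and shut (so a half turn about z gives the same grasp; the last joint's range is limited). The gripper opens to 85 mm and grips with 20 to 120 N. Pads are 22 mm wide; open, the fingers measure 114 mm over their backs; the gripper's body (76 mm by 85 mm) begins 54 mm behind the grasp point. The pads swing forward as they close: fully open they stand 13 mm farther back than shut.
Start: joints at [1.253, 0.353, 1.633, -0, 1.155, -0.002], TCP at [194.109, 594.095, 206.781] pointing down, gripper open.
Joint ranges: [-2.63, 2.63], [-0.92, 2.1], [0.06, 2.66], [-1.3, 4.44], [0, 2.69], [-3.02, 3.02]. Speed limits (rad/s): [2.22, 2.22, 2.79, 3.14, 3.14, 3.14].

## Interface

Orientations are given as [roll, pitch, yaw] about the fixed x, y, z axes, in that order (R = Rz(yaw) Ry(pitch) Rx(roll)).
In Python, from rig import sense, grab_frame, sign_off, masks_of gives the robot as it stands. The module is installed in compiled form; this text tells all that it offers.
- The arm moves only by the shell command python3 -m inch 'ROWS' [FORCE]. ROWS is JSON, a list of rows, each an object of numbers: "gripper": the finger opening in m, from 0 to 0.0854; "tx", "ty", "tz": the shift along the tool's x, y, z in m; "spin": the turn about the tool's z in degrees. In form: [{"gripper": .., "tx": .., "ty": .., "tz": .., "spin": ..}, ...]. A call has exactly 8 rows; each row shifts and turns the commanded pose from where the row before left it, along the tool's axes as they then stand; what a row does not reach is not made up. A row lasts 1/10 s, in which the tool goes at most 50 mm and 8.59 degrees, less where a joint would pass 70% of its speed; a pose out of reach is approached as far as the arm can. A call is refused whole if a number of a shift passes 0.05 or a number of a turn 8.59, either way. A call with a gripper value outside its range is refused whole. The fingers move at their own pace and stop on an object; FORCE is the grip in N (left out, the last holds). Time passes only in rows, so rows that do not move let the fingers close, or fill a call up. It gives the time, the measured TCP pose, the force and the opening at its end, in the units of the state.
- sense(): the state, without advancing time (a new reading comes with each control period).
- grab_frame(name): name is "side" or "top" or "wrist"; returns a dict with "pixels" (400x640x3 uint8, red, green, blue), "K" (3x3 intrinsics, pixels), "extrinsics" (4x4, takes a point from camera to world coordinates). Camera axes: x right, y down, z forward; pixel columns grow to the right and rows downward; lengths in mm; the calibration is good to about 2 mm. A picture is of the moment at which its call begins. There is no depth.
- sign_off(): hands the job in, once; it reports no verdict.
Trained networks look in the newest picture that a camera, given by its name, has taken for a name from the list of things; names that differ only in an ending like _2 or _b are one class to them, and where a whole thing is asked for, a point or a joint stands for the part that bears it (a point fixed in the world has none). Each returns a list of dicts, best first, with "conf" (0 to 1); they miss things now and then, are a little off and sometimes report something else, mostly with a low value. They report only what shows in the picture. A call takes as long as a camera call.
- masks_of(camera, target): "pixels" (400x640 bool, what is visible of it) and "centre" ([row, column] in pixels, amid what is visible of it).
The state is a dict: "clock": time; "qpos": joint angles; "qvel": joint speeds; "joint_efforts": joint torques, N m; "eef_pos": TCP position; "tcp_rot": TCP orientation; "contact_force": force on the tool from outside, world axes, zero at the start; "wrist_torque": the same for the moment, N m; "opening": opening from 0.0 (shut) to 1.0 (fully open).
Only numpy, scipy, OpenCV 4.12 (cv2) and the standard library are available. Lean on these libraries where they do the work, as an engineer would, in place of code of your own. Each camera call takes 0.05 s, during which the arm holds its last target.

## Working session

There is one attempt and no reset: what is moved stays moved. The work goes in short steps, Python scripts to look and compute and a shell command to move; the robot and the scene stay as the last step left them, time stands still between calls to the robot, and variables do not carry over. Pictures are saved under pics/ and viewed, and the job is handed in when it is done.

```bash
mkdir -p pics
cat > h.py <<'E'
import numpy as np, cv2
from rig import sense, grab_frame, masks_of
from scipy.spatial.transform import Rotation as R
def snap(cam,fn=None):
    f=grab_frame(cam)
    if fn: cv2.imwrite('pics/'+fn,f['pixels'][:,:,::-1])
    return f
def proj(f,P):
    P=np.atleast_2d(np.array(P,float)); E=np.linalg.inv(f['extrinsics'])
    c=P@E[:3,:3].T+E[:3,3]; u=c@f['K'].T
    return u[:,:2]/u[:,2:]
def ray(f,uv):
    d=np.linalg.inv(f['K'])@np.array([uv[0],uv[1],1.]); E=f['extrinsics']
    return E[:3,3],E[:3,:3]@d
def onz(f,uv,z):
    o,d=ray(f,uv); return o+d*(z-o[2])/d[2]
E
python3 - <<'E'
from h import *
s=sense(); print({k:np.round(v,3) for k,v in s.items()})
for c in ['side','top','wrist']:
    f=snap(c,c+'0.png'); print(c,np.round(f['extrinsics'],2).tolist(),np.round(f['K'],1).tolist())
    for t in ['chamber','head_edge','knob','hatch','sample_bottle','small_bottle','stock_bottle','sample_cup','reference_vial']:
        try: print(t,[(round(m['conf'],2),np.round(m['centre']),int(m['pixels'].sum())) for m in masks_of(c,t)[:2]])
        except Exception as e: print(t,e)
print(sense()['clock'])
E
```

```text
{'clock': np.float64(0.0), 'qpos': array([ 1.253,  0.354,  1.634,  0.   ,  1.155, -0.002]), 'qvel': array([-0.001, -0.   , -0.   ,  0.001,  0.   , -0.001]), 'joint_efforts': array([ 0.0000e+00, -6.0525e+01, -3.4205e+01,  0.0000e+00,  1.0000e-02,
        0.0000e+00]), 'eef_pos': array([193.939, 593.592, 206.054]), 'tcp_rot': array([-3.14 , -0.   ,  2.826]), 'contact_force': array([-0.348,  0.103,  0.299]), 'wrist_torque': array([-0.03 ,  0.012,  0.015]), 'opening': np.float64(0.999)}
side [[-0.77, 0.54, -0.34, 895.54], [0.64, 0.64, -0.42, 538.2], [-0.01, -0.54, -0.84, 1017.64], [0.0, 0.0, 0.0, 1.0]] [[427.8, 0.0, 319.3], [0.0, 427.8, 202.2], [0.0, 0.0, 1.0]]
chamber [(0.61, array([160., 277.]), 18336)]
head_edge [(0.59, array([158., 276.]), 18474)]
knob [(0.68, array([156., 246.]), 115)]
hatch [(0.73, array([179., 254.]), 4340), (0.23, array([157., 244.]), 146)]
sample_bottle [(0.6, array([230., 382.]), 495)]
small_bottle [(0.85, array([258., 350.]), 339), (0.68, array([182., 254.]), 4265)]
stock_bottle [(0.86, array([286., 378.]), 990)]
sample_cup [(0.91, array([261., 419.]), 725)]
r
[... 408 characters left out ...]
tle [(0.82, array([244., 282.]), 237)]
small_bottle [(0.57, array([189., 378.]), 10244), (0.43, array([209., 278.]), 125)]
stock_bottle [(0.85, array([202., 248.]), 497), (0.19, array([165., 365.]), 2636)]
sample_cup [(0.96, array([240., 240.]), 344), (0.42, array([165., 379.]), 132)]
reference_vial [(0.7, array([165., 382.]), 163), (0.26, array([194., 376.]), 10314)]
wrist [[0.31, 0.9, 0.31, 113.95], [0.95, -0.29, -0.1, 619.75], [0.0, 0.33, -0.94, 373.09], [0.0, 0.0, 0.0, 1.0]] [[345.8, 0.0, 319.1], [0.0, 345.8, 202.1], [0.0, 0.0, 1.0]]
chamber [(0.62, array([370., 210.]), 83)]
head_edge []
knob []
hatch []
sample_bottle []
small_bottle []
stock_bottle []
sample_cup []
reference_vial []
1.5
```

View pics/side0.png

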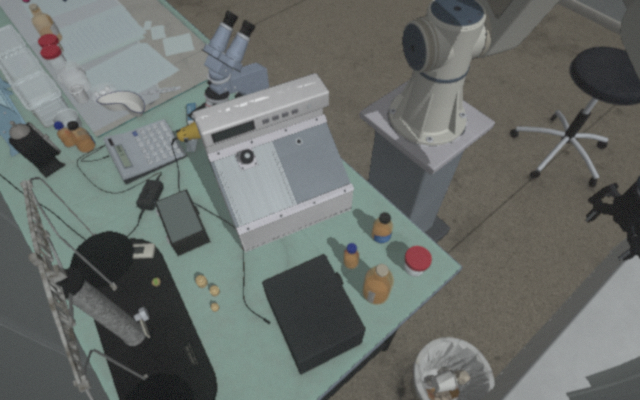

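View pics/top0.png

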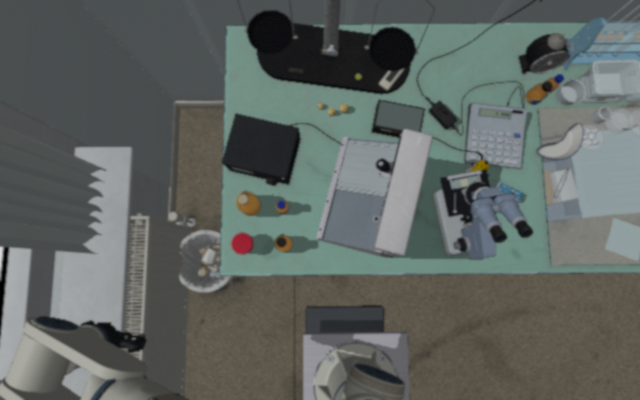

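View pics/wrist0.png

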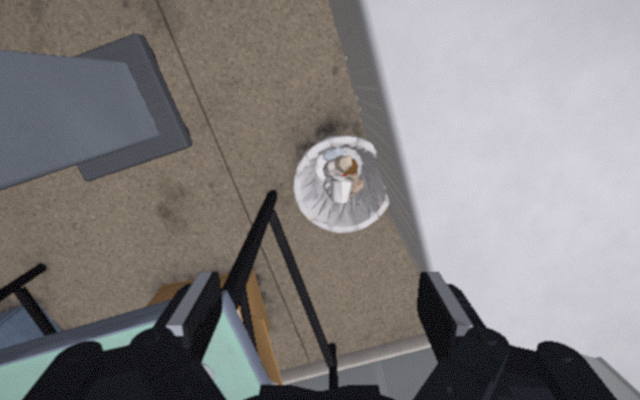

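Run:
```python
import cv2
a=cv2.imread('pics/top0.png')[115:275,225:445]; cv2.imwrite('pics/top0c.png',cv2.resize(a,None,fx=3.6,fy=3.6,interpolation=cv2.INTER_CUBIC))
a=cv2.imread('pics/side0.png')[70:315,180:470]; cv2.imwrite('pics/side0c.png',cv2.resize(a,None,fx=2.4,fy=2.4,interpolation=cv2.INTER_CUBIC))
```

```text
(no output)
```

View pics/top0c.png

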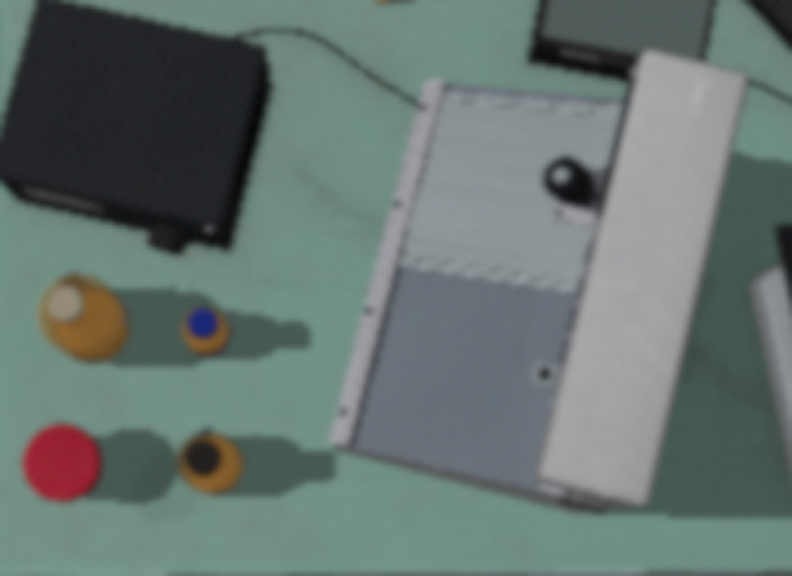

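View pics/side0c.png

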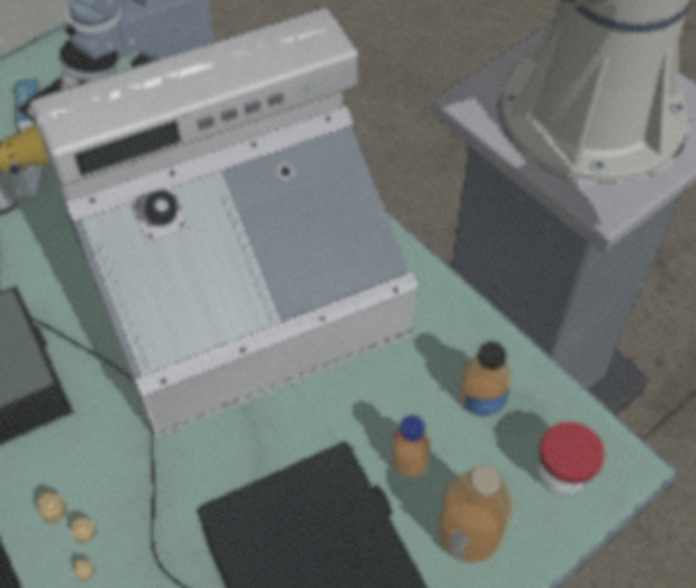

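```bash
cat >> h.py <<'E'
def camdict():
    import pickle; return pickle.load(open('cams.pkl','rb'))
def Tch(p):
    c,s=np.cos(p[2]),np.sin(p[2]); T=np.eye(4); T[:2,:2]=[[c,-s],[s,c]]; T[:2,3]=p[:2]; return T
def ch(p,P): T=Tch(p); return np.atleast_2d(P)@T[:3,:3].T+T[:3,3]
E
python3 - <<'E'
from h import *
import pickle
from scipy.optimize import least_squares
C={c:{k:v for k,v in grab_frame(c).items() if k!='pixels'} for c in ['side','top']}
pickle.dump(C,open('cams.pkl','wb'))
s30,c30=.5,np.sqrt(.75)
kn=np.array([-9,72,230.])+13*np.array([-s30,0,c30])
hole=np.array([-9,72,230.])-46*np.array([-s30,0,c30])-np.array([0,140,0])
t=lambda u,v:(u/3.6+225,v/3.6+115)
d=lambda u,v:(u/2.4+180,v/2.4+70)
obs=[('top',(14,155,324),t(647,50)),('top',(14,-155,324),t(540,480)),('top',(90,-155,324),t(645,505)),('top',(90,155,324),t(745,76)),
('top',kn,t(567,175)),('top',hole,t(544,373)),('side',hole,d(286,171)),('side',kn,d(161,206)),('side',(-130,155,0),d(158,432)),('side',(-130,-155,0),d(413,332)),
('side',(14,-155,324),d(357,52)),('side',(14,155,324),d(47,128))]
def res(p): return np.concatenate([proj(C[c],ch(p,P))[0]-uv for c,P,uv in obs])
r=least_squares(res,[450,-50,-1.75],loss='soft_l1'); print(r.x,np.degrees(r.x[2])); print(np.round(r.fun.reshape(-1,2),1) if len(r.fun)==24 else 0)
for (c,P,uv),e in zip(obs,res(r.x).reshape(-1,2)): print(c,np.round(P),np.round(e,1))
np.save('chp.npy',r.x)
# bottles
for c,nm,P,in [('a',0,0)]: pass
print('bottle cap top',onz(C['top'],t(203,456),102), 'side',onz(C['side'],d(492,354),102))
print('small',onz(C['top'],t(203,322),84),onz(C['side'],d(413,427),84))
print('stock',onz(C['top'],t(65,301),141),onz(C['side'],d(485,479),141))
print('cup',onz(C['top'],t(62,463),64),onz(C['side'],d(572,452),64))
E
```

```text
[545.56613381 -56.31261552  -1.84522587] -105.72365438872392
[[ 0.2 -1.1]
 [-0.7 -0.2]
 [ 0.9  1.3]
 [ 2.7 -0.6]
 [-1.4  0. ]
 [ 0.4  0.5]
 [-0.4 -0.6]
 [ 0.3 -1.9]
 [-0.5  3.3]
 [-1.3  3.3]
 [ 1.8 -1.2]
 [ 1.3  9. ]]
top [ 14 155 324] [ 0.2 -1.1]
top [  14 -155  324] [-0.7 -0.2]
top [  90 -155  324] [0.9 1.3]
top [ 90 155 324] [ 2.7 -0.6]
top [-16.  72. 241.] [-1.4  0. ]
top [ 14. -68. 190.] [0.4 0.5]
side [ 14. -68. 190.] [-0.4 -0.6]
side [-16.  72. 241.] [ 0.3 -1.9]
side [-130  155    0] [-0.5  3.3]
side [-130 -155    0] [-1.3  3.3]
side [  14 -155  324] [ 1.8 -1.2]
side [ 14 155 324] [1.3 9. ]
bottle cap top [421.77554    216.06939263 102.        ] side [424.62051672 221.27977495 102.        ]
small [533.51994626 218.40082134  84.        ] [537.05305538 224.65477137  84.        ]
stock [543.33029861 322.75989924 141.        ] [544.31897791 326.06831448 141.        ]
cup [418.9403539  336.83904319  64.        ] [425.03047309 343.30437083  64.        ]
```

```bash
cat > draw.py <<'E'
from h import *
C=camdict(); p=np.load('chp.npy')
def wire(img,cam,sc,off,p):
    def L(a,b,col):
        q=[tuple(int(v) for v in ((proj(C[cam],ch(p,x))[0]-off)*sc)) for x in (a,b)]
        cv2.line(img,q[0],q[1],col,1)
    for y in (-155,155):
        pts=[(-130,y,0),(-130,y,110),(50,y,214),(50,y,276),(14,y,276),(14,y,324),(90,y,324),(90,y,0)]
        for a,b in zip(pts,pts[1:]): L(a,b,(0,0,255))
    for x,z in [(-130,0),(-130,110),(50,214),(14,276),(14,324),(90,324)]: L((x,-155,z),(x,155,z),(0,0,255))
    o=[(-118,4,117),(-118,140,117),(-6,140,181.7),(-6,4,181.7),(-118,4,117)]
    for a,b in zip(o,o[1:]): L(a,b,(255,0,0))
    ax=np.array([-.5,0,.866]); k=np.array([-9,72,230.]); L(k-46*ax,k+13*ax,(0,255,0))
if __name__=='__main__':
    for cam,fn,sc,off,b in [('top','top0',5,(310,125),(265,440)),('side','side0',4,(185,70),(250,360))]:
        a=cv2.imread('pics/%s.png'%fn)[off[1]:b[0],off[0]:b[1]]; a=cv2.resize(a,None,fx=sc,fy=sc,interpolation=cv2.INTER_CUBIC)
        wire(a,cam,sc,np.array(off)-0.,p); a=a[:600,:800]; cv2.imwrite('pics/w_%s.png'%cam,a)
E
python3 draw.py
```

```text
(no output)
```

View pics/w_top.png

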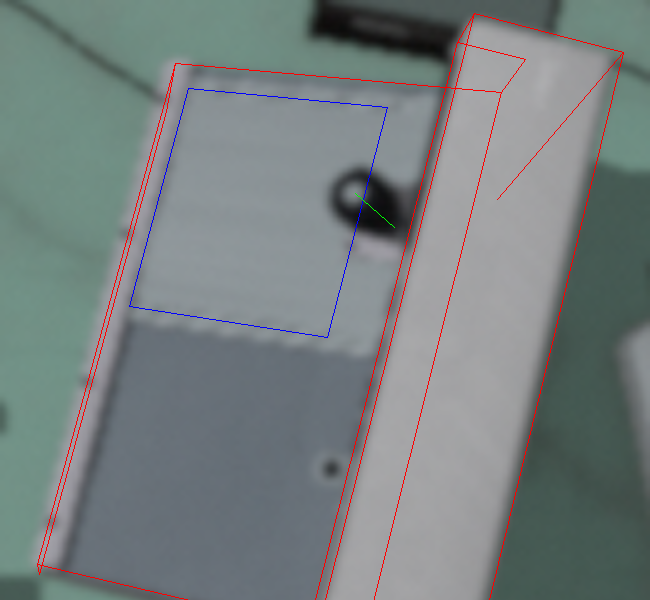

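View pics/w_side.png

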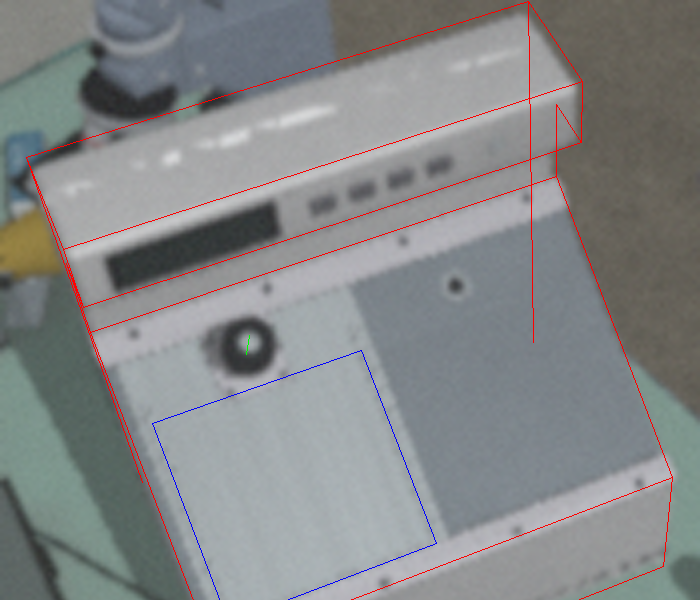

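```bash
python3 -m inch '[{"spin":8.5,"tz":-0.02},{"spin":8.5,"tz":-0.02},{"spin":8.5,"tz":-0.02},{"spin":8.5,"tz":-0.02},{"spin":8.5,"tz":-0.02},{"spin":8.5,"tz":-0.02},{"spin":8.5,"tz":-0.02},{"spin":8.5,"tz":-0.02}]'
cat >> h.py <<'E'
def todo(chxyz,yaw=None,p=None):
    """remaining shift in tool axes to put TCP at chamber point"""
    p=np.load('chp.npy') if p is None else p
    s=sense(); T=ch(p,chxyz)[0]; Rm=R.from_euler('xyz',s['tcp_rot']).as_matrix()
    d=Rm.T@(T-s['eef_pos'])
    y=np.degrees(p[2])+180 if yaw is None else yaw
    cy=np.degrees(np.arctan2(Rm[1,0],Rm[0,0]))
    print('clk',round(s['clock'],2),'world tgt',np.round(T,1),'tool shift mm',np.round(d,1),'spin',round((cy-y+180)%360-180,2),
      'ch pos',np.round(np.linalg.inv(Tch(p))@np.append(s['eef_pos'],1),1)[:3],'F',np.round(Tch(p)[:3,:3].T@s['contact_force'],1),'op',round(float(s['opening']),3),'j',np.round(s['qpos'],2))
E
python3 -c "
from h import *
todo((-60,72,310))"
```

```text
clk 1.6 world tgt [631.1 -18.1 310. ] tool shift mm [-605.5 -446.2 -103.2] spin 87.63 ch pos [-530.8 -514.5  206.8] F [ 0.3 -0.  -0.2] op 0.999 j [ 1.25  0.35  1.63 -0.    1.16 -0.  ]$[0]: bad value
```

```bash
python3 -m inch '[{"gripper":0.07,"tx":0,"ty":0,"tz":-0.02,"spin":8.5},{"gripper":0.07,"tx":0,"ty":0,"tz":-0.02,"spin":8.5},{"gripper":0.07,"tx":0,"ty":0,"tz":-0.02,"spin":8.5},{"gripper":0.07,"tx":0,"ty":0,"tz":-0.02,"spin":8.5},{"gripper":0.07,"tx":0,"ty":0,"tz":-0.02,"spin":8.5},{"gripper":0.07,"tx":0,"ty":0,"tz":-0.02,"spin":8.5},{"gripper":0.07,"tx":0,"ty":0,"tz":-0.02,"spin":8.5},{"gripper":0.07,"tx":0,"ty":0,"tz":-0.02,"spin":8.5}]'
python3 -c "
from h import *
todo((-60,72,350))"
```

```text
clock: 2.4
eef_pos: [194.1, 594.0, 367.6]
tcp_rot: [-3.142, -0.0, 1.633]
contact_force: [-0.0, -0.2, 0.3]
opening: 0.823
clk 2.4 world tgt [631.1 -18.1 350. ] tool shift mm [-638.   398.3   17.6] spin 19.28 ch pos [-530.7 -514.6  367.6] F [0.2 0.1 0.3] op 0.823 j [1.25 0.25 1.43 0.   1.47 1.19]
```

```bash
python3 -m inch '[{"gripper":0.07,"tx":0,"ty":0,"tz":0,"spin":8.5},{"gripper":0.07,"tx":0,"ty":0,"tz":0,"spin":8.5},{"gripper":0.07,"tx":0,"ty":0,"tz":0,"spin":2.3},{"gripper":0.07,"tx":-0.029,"ty":0.036,"tz":0,"spin":0},{"gripper":0.07,"tx":-0.029,"ty":0.036,"tz":0,"spin":0},{"gripper":0.07,"tx":-0.029,"ty":0.036,"tz":0,"spin":0},{"gripper":0.07,"tx":-0.029,"ty":0.036,"tz":0,"spin":0},{"gripper":0.07,"tx":-0.029,"ty":0.036,"tz":0,"spin":0}]'
python3 -m inch '[{"gripper":0.07,"tx":-0.029,"ty":0.036,"tz":0,"spin":0},{"gripper":0.07,"tx":-0.029,"ty":0.036,"tz":0,"spin":0},{"gripper":0.07,"tx":-0.029,"ty":0.036,"tz":0,"spin":0},{"gripper":0.07,"tx":-0.029,"ty":0.036,"tz":0,"spin":0},{"gripper":0.07,"tx":-0.029,"ty":0.036,"tz":0,"spin":0},{"gripper":0.07,"tx":-0.029,"ty":0.036,"tz":0,"spin":0},{"gripper":0.07,"tx":-0.029,"ty":0.036,"tz":0,"spin":0},{"gripper":0.07,"tx":-0.029,"ty":0.036,"tz":0,"spin":0}]'
python3 -c "
from h import *
todo((-60,72,320))"
```

```text
clock: 3.2
eef_pos: [329.8, 405.0, 366.9]
tcp_rot: [3.141, -0.0, 1.303]
contact_force: [1.7, 0.7, 0.7]
opening: 0.816
clock: 4.0
eef_pos: [546.1, 104.6, 367.0]
tcp_rot: [3.141, -0.0, 1.302]
contact_force: [0.5, 0.9, 0.2]
opening: 0.825
clk 4.0 world tgt [631.1 -18.1 320. ] tool shift mm [-95.7 114.5  47. ] spin 0.32 ch pos [-155.   -43.1  367. ] F [-1.   0.2  0.2] op 0.825 j [0.19 0.13 1.57 0.   1.44 0.46]
```

```bash
python3 -m inch '[{"gripper":0.06,"tx":-0.03,"ty":0.036,"tz":0.012,"spin":0.3},{"gripper":0.06,"tx":-0.03,"ty":0.036,"tz":0.012,"spin":0},{"gripper":0.06,"tx":-0.025,"ty":0.03,"tz":0.012,"spin":0},{"gripper":0.06,"tx":-0.01,"ty":0.0125,"tz":0.011,"spin":0},{"gripper":0.06,"tx":0,"ty":0,"tz":0,"spin":0},{"gripper":0.06,"tx":0,"ty":0,"tz":0,"spin":0},{"gripper":0.06,"tx":0,"ty":0,"tz":0,"spin":0},{"gripper":0.06,"tx":0,"ty":0,"tz":0,"spin":0}]'
python3 - <<'E'
from h import *
todo((-60,72,320))
import pickle
f=snap('wrist','wr1.png'); pickle.dump(f,open('wr1.pkl','wb'))
p=np.load('chp.npy'); ax=np.array([-.5,0,.866]); k=np.array([-9,72,230.])
print(proj(f,ch(p,[k+13*ax,k-17*ax,(14,155,324),(14,-155,324),(14,72,276)])))
E
```

```text
clock: 4.8
eef_pos: [629.8, -14.6, 320.8]
tcp_rot: [3.14, -0.001, 1.298]
contact_force: [-0.1, 0.3, -0.1]
opening: 0.708
clk 4.8 world tgt [631.1 -18.1 320. ] tool shift mm [-3.   2.2  0.8] spin 0.11 ch pos [-63.   69.8 320.8] F [-0.2 -0.1 -0.1] op 0.708 j [-0.03  0.28  1.49  0.    1.38  0.25]
[[320.97877117 257.06866145]
 [320.74035699 258.17193136]
 [460.12857836 367.35852046]
 [-58.22442531 366.49633905]
 [321.06926499 315.90983868]]
```

View pics/wr1.png

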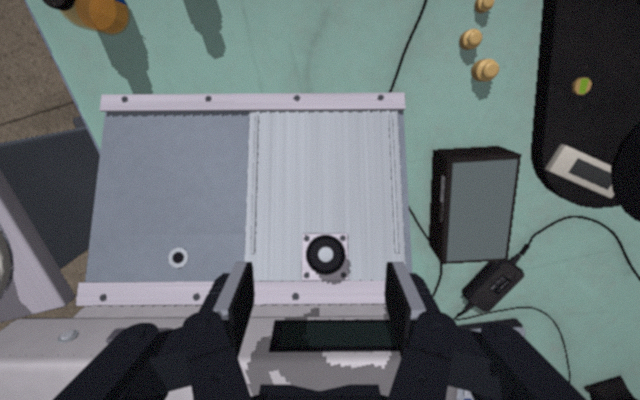

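Run:
```python
from h import *
import pickle
from scipy.optimize import least_squares
f=pickle.load(open('wr1.pkl','rb')); a=f['pixels'][:,:,::-1]
crops=[a[220:300,290:370],a[220:300,140:220],a[80:160,80:160],a[80:160,350:430]]
cv2.imwrite('pics/wr1c.png',np.vstack([np.hstack([cv2.resize(c,None,fx=3.7,fy=3.7,interpolation=cv2.INTER_CUBIC) for c in crops[i:i+2]]) for i in (0,2)]))
C=camdict(); p0=np.load('chp.npy')
ax=np.array([-.5,0,.866]);k=np.array([-9,72,230.]); hole=k-46*ax-np.array([0,140,0])
obs=[(k-34*ax,(325.5,254)),(hole,(178,257.5))]
for P,uv in obs: print(proj(f,ch(p0,P))[0],uv)
for P in [(-130,155,110),(-130,-155,110),(-130+0,155,120)]: print(P,proj(f,ch(p0,P))[0])
```

```text
[320.62464422 258.70739625] (325.5, 254)
[175.28166173 258.75378603] (178, 257.5)
(-130, 155, 110) [400.02350953  99.70209969]
(-130, -155, 110) [103.7171021   98.91793391]
(-130, 155, 120) [402.19621703 100.17255611]
```

View pics/wr1c.png

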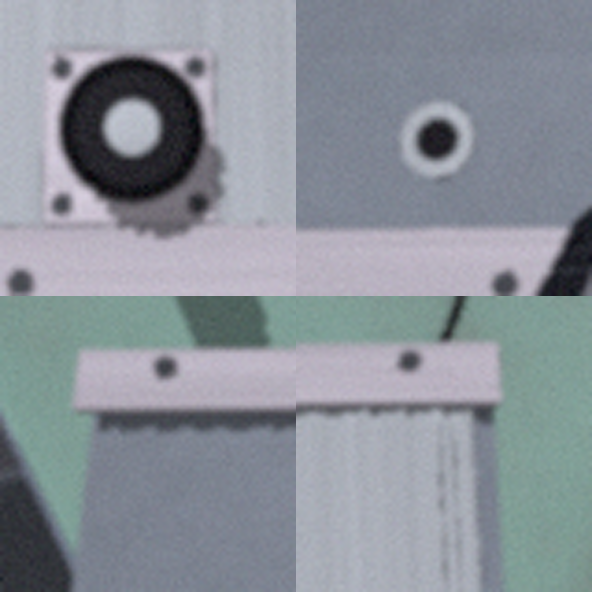

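Run:
```python
from h import *
import pickle
from scipy.optimize import least_squares
W=pickle.load(open('wr1.pkl','rb')); C=camdict(); C['wrist']=W
ax=np.array([-.5,0,.866025]);k=np.array([-9,72,230.]); hole=k-46*ax-np.array([0,140,0]); kn=k+13*ax
t=lambda u,v:(u/3.6+225,v/3.6+115)
d=lambda u,v:(u/2.4+180,v/2.4+70)
wo=[('wrist',kn,(325.4,254.6)),('wrist',k-35*ax,(325.1,256.8)),('wrist',hole,(178.1,257.8))]
fr=[('wrist',(-130,0,120),(253,93.6))]
to=[('top',(14,155,324),t(647,50)),('top',(14,-155,324),t(540,480)),('top',kn,t(567,175)),('top',hole,t(544,373))]
so=[('side',hole,d(286,171)),('side',kn,d(161,206)),('side',(14,-155,324),d(357,52))]
def fit(obs):
    sc={'wrist':0.65,'top':2.6,'side':2.2}
    res=lambda p:np.concatenate([(proj(C[c],ch(p,P))[0]-uv)*sc[c] for c,P,uv in obs])
    r=least_squares(res,np.load('chp.npy'),x_scale=[1,1,.01]); print(np.round(r.x[:2],1),round(np.degrees(r.x[2]),2)); print(np.round(r.fun.reshape(-1,2),1).tolist(), np.round(ch(r.x,[(-9,72,230),(-55,72,32)])[:,:2],1).tolist()); return r.x
fit(wo);fit(wo+fr);fit(to);fit(so);p=fit(wo+fr+to+so)
np.save('chp.npy',p); todo((-60,72,320))
```

```text
[549.4 -55.7] -105.36
[[-0.1, 0.1], [-0.4, -0.0], [0.5, -0.1]] [[621.2, -66.1], [633.4, -21.7]]
[549.7 -54.5] -105.65
[[-0.0, -0.6], [-0.4, -0.6], [0.3, -1.1], [0.2, 2.1]] [[621.5, -65.2], [633.9, -20.9]]
[545.  -57.3] -105.81
[[1.9, -2.3], [-1.1, 0.1], [-2.7, 0.6], [2.0, 1.8]] [[616.7, -68.2], [629.3, -24.0]]
[549.2 -53.3] -104.67
[[-2.3, 1.0], [0.1, 0.0], [2.0, -1.2]] [[621.1, -62.8], [632.8, -18.3]]
[547.1 -56.1] -105.7
[[-1.8, 1.1], [-1.9, 0.9], [-1.0, 0.3], [-1.0, 3.6], [0.3, -4.5], [-2.1, -2.1], [-4.0, -1.4], [0.9, -0.1], [-1.7, -0.6], [-0.4, -3.4], [3.1, -1.9]] [[618.8, -66.9], [631.3, -22.6]]
clk 4.85 world tgt [632.6 -17.8 320. ] tool shift mm [-2.2  3.5  0.7] spin 0.09 ch pos [-62.2  68.5 320.7] F [-1.   0.   0.3] op 0.7 j [-0.03  0.28  1.49  0.    1.38  0.25]
```

Run:
```python
from h import *
np.save('chp.npy',[548.7,-55.5,np.radians(-105.45)])
todo((-40,72,235))
```

```text
clk 4.85 world tgt [628.8 -36.1 235. ] tool shift mm [-20.9   4.6  85.7] spin -0.17 ch pos [-60.9  67.3 320.7] F [-1.   0.   0.3] op 0.7 j [-0.03  0.28  1.49  0.    1.38  0.25]
```

```bash
python3 -m inch '[{"gripper":0.055,"tx":-0.010,"ty":0.0046,"tz":0.02,"spin":-0.2},{"gripper":0.055,"tx":-0.011,"ty":0,"tz":0.03,"spin":0},{"gripper":0.055,"tx":0,"ty":0,"tz":0.02,"spin":0},{"gripper":0.055,"tx":0,"ty":0,"tz":0.01,"spin":0},{"gripper":0.055,"tx":0,"ty":0,"tz":0.005,"spin":0},{"gripper":0.055,"tx":0,"ty":0,"tz":0,"spin":0},{"gripper":0.055,"tx":0,"ty":0,"tz":0,"spin":0},{"gripper":0.055,"tx":0,"ty":0,"tz":0,"spin":0}]'
python3 - <<'E'
from h import *
todo((-28,72,235))
f=snap('wrist','wr2.png'); snap('side','sd2.png')
a=cv2.imread('pics/sd2.png')[90:240,180:360]; cv2.imwrite('pics/sd2c.png',cv2.resize(a,None,fx=4,fy=4))
E
```

```text
clock: 5.65
eef_pos: [629.4, -37.2, 236.0]
tcp_rot: [3.14, -0.0, 1.301]
contact_force: [0.9, -0.2, -0.1]
opening: 0.642
clk 5.65 world tgt [625.6 -47.7 235. ] tool shift mm [-11.1  -0.9   1. ] spin -0.03 ch pos [-39.1  72.9 236. ] F [-0.   0.9 -0.1] op 0.642 j [-0.06  0.34  1.59  0.    1.21  0.21]
```

View pics/wr2.png

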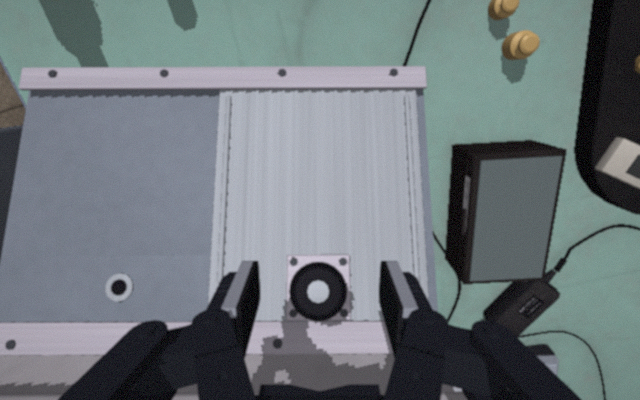

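View pics/sd2c.png

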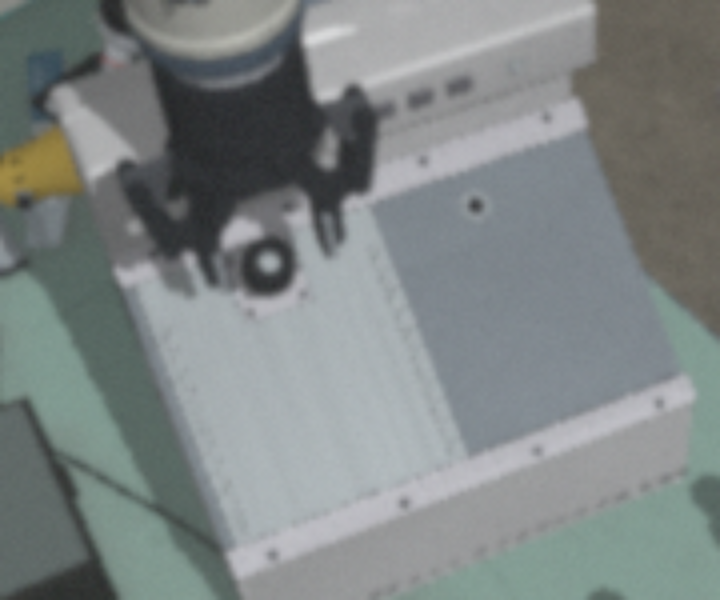

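```bash
python3 -m inch '[{"gripper":0.055,"tx":-0.003,"ty":-0.0008,"tz":0,"spin":0},{"gripper":0.055,"tx":-0.002,"ty":0,"tz":0,"spin":0},{"gripper":0.055,"tx":-0.002,"ty":0,"tz":0,"spin":0},{"gripper":0.055,"tx":-0.001,"ty":0,"tz":0,"spin":0},{"gripper":0.055,"tx":-0.001,"ty":0,"tz":0,"spin":0},{"gripper":0.055,"tx":0,"ty":0,"tz":0,"spin":0},{"gripper":0.055,"tx":0,"ty":0,"tz":0,"spin":0},{"gripper":0.055,"tx":0,"ty":0,"tz":0,"spin":0}]'
python3 -c "
from h import *
todo((-25,72,235))"
python3 -m inch '[{"gripper":0.055,"tx":-0.001,"ty":0,"tz":0,"spin":0},{"gripper":0.055,"tx":-0.001,"ty":0,"tz":0,"spin":0},{"gripper":0.055,"tx":0,"ty":0,"tz":0,"spin":0},{"gripper":0.055,"tx":0,"ty":0,"tz":0,"spin":0},{"gripper":0.055,"tx":0,"ty":0,"tz":0,"spin":0},{"gripper":0.055,"tx":0,"ty":0,"tz":0,"spin":0},{"gripper":0.055,"tx":0,"ty":0,"tz":0,"spin":0},{"gripper":0.055,"tx":0,"ty":0,"tz":0,"spin":0}]'
python3 -c "
from h import *
todo((-25,72,235))"
```

```text
clock: 6.55
eef_pos: [625.6, -45.8, 234.8]
tcp_rot: [-3.142, -0.0, 1.3]
contact_force: [0.6, 0.5, 1.2]
opening: 0.642
clk 6.55 world tgt [624.8 -50.6 235. ] tool shift mm [-4.9  0.5 -0.2] spin -0.04 ch pos [-29.9  71.5 234.8] F [-0.6  0.4  1.2] op 0.642 j [-0.08  0.33  1.6   0.    1.21  0.19]
clock: 7.35
eef_pos: [625.1, -47.7, 234.8]
tcp_rot: [3.142, -0.0, 1.3]
contact_force: [0.4, -0.3, -0.7]
opening: 0.641
clk 7.35 world tgt [624.8 -50.6 235. ] tool shift mm [-2.8  0.5 -0.2] spin -0.04 ch pos [-27.8  71.5 234.8] F [ 0.2  0.5 -0.7] op 0.641 j [-0.08  0.33  1.6   0.    1.21  0.19]
```

No contact yet; continue in small steps.

```bash
python3 -m inch '[{"gripper":0.055,"tx":-0.001,"ty":0.0005,"tz":0,"spin":0},{"gripper":0.055,"tx":-0.001,"ty":0,"tz":0,"spin":0},{"gripper":0.055,"tx":0,"ty":0,"tz":0,"spin":0},{"gripper":0.055,"tx":0,"ty":0,"tz":0,"spin":0},{"gripper":0.055,"tx":0,"ty":0,"tz":0,"spin":0},{"gripper":0.055,"tx":0,"ty":0,"tz":0,"spin":0},{"gripper":0.055,"tx":0,"ty":0,"tz":0,"spin":0},{"gripper":0.055,"tx":0,"ty":0,"tz":0,"spin":0}]'
python3 - <<'E'
from h import *
todo((-25,72,235))
f=snap('wrist','wr3.png')
E
```

```text
clock: 8.15
eef_pos: [625.0, -49.8, 234.8]
tcp_rot: [3.142, 0.0, 1.3]
contact_force: [0.4, -0.7, -0.2]
opening: 0.646
clk 8.15 world tgt [624.8 -50.6 235. ] tool shift mm [-0.8 -0.  -0.2] spin -0.04 ch pos [-25.8  72.  234.8] F [ 0.6  0.6 -0.2] op 0.646 j [-0.08  0.33  1.6  -0.    1.21  0.19]
```

View pics/wr3.png

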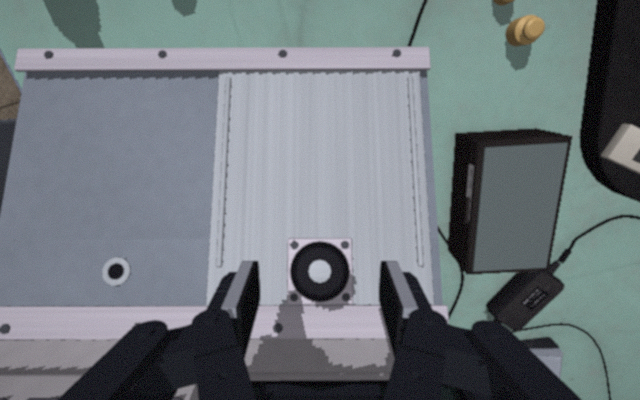

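```bash
python3 -m inch '[{"gripper":0.055,"tx":-0.001,"ty":0,"tz":0.003,"spin":0},{"gripper":0.055,"tx":-0.001,"ty":0,"tz":0.003,"spin":0},{"gripper":0.055,"tx":-0.001,"ty":0,"tz":0,"spin":0},{"gripper":0.055,"tx":0,"ty":0,"tz":0,"spin":0},{"gripper":0.055,"tx":0,"ty":0,"tz":0,"spin":0},{"gripper":0.055,"tx":0,"ty":0,"tz":0,"spin":0},{"gripper":0.055,"tx":0,"ty":0,"tz":0,"spin":0},{"gripper":0.055,"tx":0,"ty":0,"tz":0,"spin":0}]'
python3 - <<'E'
from h import *
todo((-25,72,235))
E
```

```text
clock: 9.0
eef_pos: [624.2, -52.7, 228.9]
tcp_rot: [3.141, 0.0, 1.3]
contact_force: [-0.6, -0.1, 0.3]
opening: 0.642
clk 9.0 world tgt [624.8 -50.6 235. ] tool shift mm [ 2.2 -0.1 -6.1] spin -0.04 ch pos [-22.8  72.1 228.9] F [ 0.3 -0.6  0.3] op 0.642 j [-0.09  0.34  1.61 -0.    1.2   0.18]
```

```bash
python3 -m inch '[{"gripper":0.055,"tx":-0.001,"ty":0,"tz":0,"spin":0},{"gripper":0.055,"tx":-0.001,"ty":0,"tz":0,"spin":0},{"gripper":0.055,"tx":-0.0005,"ty":0,"tz":0,"spin":0},{"gripper":0.055,"tx":0,"ty":0,"tz":0,"spin":0},{"gripper":0.055,"tx":0,"ty":0,"tz":0,"spin":0},{"gripper":0.055,"tx":0,"ty":0,"tz":0,"spin":0},{"gripper":0.055,"tx":0,"ty":0,"tz":0,"spin":0},{"gripper":0.055,"tx":0,"ty":0,"tz":0,"spin":0}]'
python3 - <<'E'
from h import *
todo((-25,72,235))
E
```

```text
clock: 9.8
eef_pos: [623.5, -55.1, 228.8]
tcp_rot: [3.142, 0.0, 1.3]
contact_force: [-0.2, 0.6, -0.5]
opening: 0.644
clk 9.8 world tgt [624.8 -50.6 235. ] tool shift mm [ 4.7 -0.  -6.2] spin -0.04 ch pos [-20.3  72.  228.8] F [-0.5 -0.4 -0.5] op 0.644 j [-0.09  0.34  1.61 -0.    1.2   0.18]
```

```bash
python3 -m inch '[{"gripper":0.02,"tx":0,"ty":0,"tz":0,"spin":0},{"gripper":0.02,"tx":0,"ty":0,"tz":0,"spin":0},{"gripper":0.02,"tx":0,"ty":0,"tz":0,"spin":0},{"gripper":0.02,"tx":0,"ty":0,"tz":0,"spin":0},{"gripper":0.02,"tx":0,"ty":0,"tz":0,"spin":0},{"gripper":0.02,"tx":0,"ty":0,"tz":0,"spin":0},{"gripper":0.02,"tx":0,"ty":0,"tz":0,"spin":0},{"gripper":0.02,"tx":0,"ty":0,"tz":0,"spin":0}]' 80
python3 - <<'E'
from h import *
todo((-25,72,235))
snap('wrist','wr4.png')
E
```

```text
clock: 10.6
eef_pos: [623.5, -55.1, 228.8]
tcp_rot: [3.142, -0.0, 1.3]
contact_force: [0.7, 0.8, 0.4]
opening: 0.237
clk 10.6 world tgt [624.8 -50.6 235. ] tool shift mm [ 4.7 -0.  -6.2] spin -0.04 ch pos [-20.3  72.  228.8] F [-1.   0.4  0.4] op 0.237 j [-0.09  0.34  1.61  0.    1.2   0.18]
```

View pics/wr4.png

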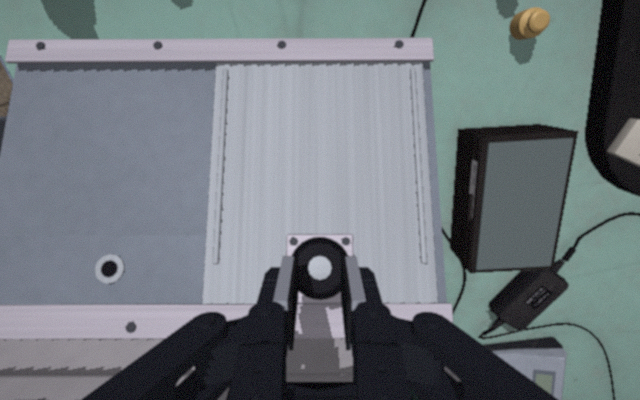

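Run:
```python
import cv2
a=cv2.imread('pics/wr4.png')[210:390,220:420]; cv2.imwrite('pics/wr4c.png',cv2.resize(a,None,fx=3.3,fy=3.3,interpolation=cv2.INTER_CUBIC))
from h import *
f=snap('side','sd4.png')
a=cv2.imread('pics/sd4.png')[100:200,190:310]; cv2.imwrite('pics/sd4c.png',cv2.resize(a,None,fx=6,fy=6,interpolation=cv2.INTER_CUBIC))
```

```text
(no output)
```

View pics/wr4c.png

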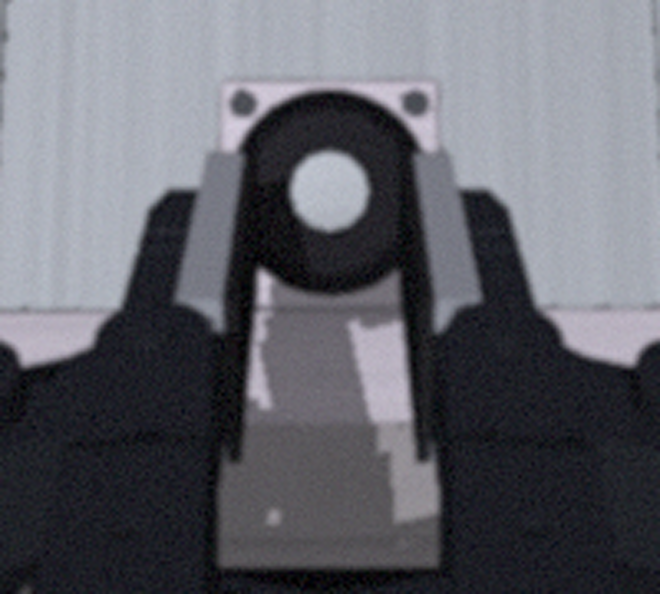

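View pics/sd4c.png

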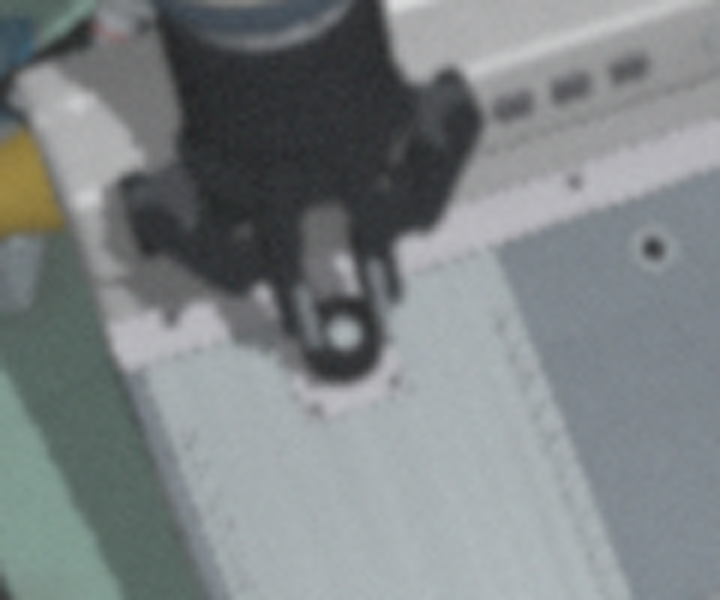

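Run:
```python
from h import *
f=snap('wrist'); g=camdict()['side']; p=np.load('chp.npy')
for z in (225,230,235,240,245,250):
    print(z,np.round(proj(f,ch(p,[(-31.3,62,z),(-31.3,58,z),(-9.3,62,z)])),1).tolist(), np.round((proj(g,ch(p,[(-31.3,82,z),(-31.3,62,z)]))-[190,100])*6).tolist())
k=np.array([-9,72,230.]);ax=np.array([-.5,0,.866])
print(np.round(proj(f,ch(p,[k+13*ax,k+13*ax+[0,16,0],k+13*ax-[0,16,0],k+13*ax+16*np.array([.866,0,.5]),k+13*ax-16*np.array([.866,0,.5])])),1).tolist())
```

```text
225 [[299.3, 227.2], [291.8, 227.2], [300.0, 263.7]] [[335.0, 393.0], [383.0, 376.0]]
230 [[298.7, 231.0], [291.0, 231.0], [299.5, 268.3]] [[333.0, 385.0], [381.0, 368.0]]
235 [[298.2, 235.0], [290.3, 235.0], [299.0, 273.1]] [[331.0, 377.0], [380.0, 360.0]]
240 [[297.6, 239.2], [289.5, 239.2], [298.5, 278.2]] [[329.0, 369.0], [378.0, 352.0]]
245 [[297.0, 243.7], [288.6, 243.7], [297.9, 283.5]] [[327.0, 361.0], [376.0, 344.0]]
250 [[296.3, 248.5], [287.7, 248.5], [297.3, 289.2]] [[325.0, 353.0], [374.0, 335.0]]
[[317.9, 268.8], [349.6, 268.8], [286.2, 268.8], [317.9, 301.6], [317.9, 237.0]]
```

Run:
```python
from h import *
from scipy.optimize import fsolve
f=snap('wrist'); g=camdict()['side']; p=np.load('chp.npy')
F=lambda v:[proj(f,ch(p,(v[0],72,v[1])))[0][1]-255.7, (proj(g,ch(p,(v[0],72,v[1])))[0][1]-100)*6-322]
print(fsolve(F,[-31,250]))
print(np.round(np.linalg.inv(f['extrinsics'])[:3,:3]@ (ch(p,(-20.3,72,228.8))[0]-f['extrinsics'][:3,3])))
s=sense();print(f['extrinsics'][:3,3]-s['eef_pos'])
```

```text
[-39.22814534 272.02235698]
[ -1.  25. 185.]
[ 23.10526334  81.07817826 166.2864771 ]
```

```bash
python3 -m inch '[{"gripper":0.055,"tx":0,"ty":0,"tz":0,"spin":0},{"gripper":0.055,"tx":0,"ty":0,"tz":0,"spin":0},{"gripper":0.055,"tx":0.005,"ty":0,"tz":0,"spin":0},{"gripper":0.055,"tx":0.01,"ty":0,"tz":0,"spin":0},{"gripper":0.055,"tx":0.005,"ty":0,"tz":0.005,"spin":0},{"gripper":0.055,"tx":0,"ty":0,"tz":0.007,"spin":0},{"gripper":0.055,"tx":0,"ty":0,"tz":0.003,"spin":0},{"gripper":0.055,"tx":0,"ty":0,"tz":0,"spin":0}]'
python3 - <<'E'
from h import *
todo((-25,72,214))
snap('wrist','wr5.png')
E
```

```text
clock: 11.6
eef_pos: [628.3, -35.8, 212.7]
tcp_rot: [-3.14, 0.0, 1.301]
contact_force: [-0.7, 0.5, 0.6]
opening: 0.645
clk 11.6 world tgt [624.8 -50.6 214. ] tool shift mm [-15.2   0.5  -1.3] spin -0.03 ch pos [-40.2  71.5 212.7] F [-0.3 -0.8  0.6] op 0.645 j [-0.06  0.36  1.62 -0.    1.17  0.21]
```

View pics/wr5.png

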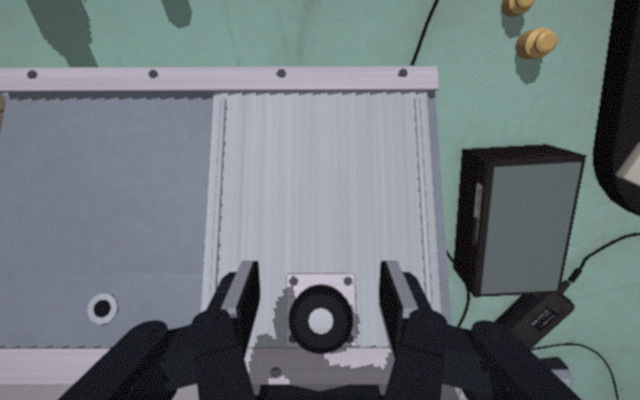

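```bash
python3 -m inch '[{"gripper":0.055,"tx":-0.003,"ty":0.0005,"tz":0,"spin":0},{"gripper":0.055,"tx":-0.003,"ty":0,"tz":0,"spin":0},{"gripper":0.055,"tx":-0.002,"ty":0,"tz":0,"spin":0},{"gripper":0.055,"tx":-0.001,"ty":0,"tz":0,"spin":0},{"gripper":0.055,"tx":-0.001,"ty":0,"tz":0,"spin":0},{"gripper":0.055,"tx":0,"ty":0,"tz":0,"spin":0},{"gripper":0.055,"tx":0,"ty":0,"tz":0,"spin":0},{"gripper":0.055,"tx":0,"ty":0,"tz":0,"spin":0}]'
python3 -c "
from h import *
todo((-25,72,214))"
python3 -m inch '[{"gripper":0.055,"tx":-0.001,"ty":0,"tz":0,"spin":0},{"gripper":0.055,"tx":-0.001,"ty":0,"tz":0,"spin":0},{"gripper":0.055,"tx":-0.001,"ty":0,"tz":0,"spin":0},{"gripper":0.055,"tx":0,"ty":0,"tz":0,"spin":0},{"gripper":0.055,"tx":0,"ty":0,"tz":0,"spin":0},{"gripper":0.055,"tx":0,"ty":0,"tz":0,"spin":0},{"gripper":0.055,"tx":0,"ty":0,"tz":0,"spin":0},{"gripper":0.055,"tx":0,"ty":0,"tz":0,"spin":0}]'
python3 -c "
from h import *
todo((-25,72,214))"
```

```text
clock: 12.45
eef_pos: [626.7, -45.5, 213.8]
tcp_rot: [-3.142, 0.0, 1.301]
contact_force: [-0.4, -0.5, -0.0]
opening: 0.645
clk 12.45 world tgt [624.8 -50.6 214. ] tool shift mm [-5.4 -0.5 -0.2] spin -0.04 ch pos [-30.4  72.5 213.8] F [ 0.5 -0.3 -0. ] op 0.645 j [-0.07  0.35  1.62 -0.    1.17  0.2 ]
clock: 13.25
eef_pos: [625.9, -48.5, 213.8]
tcp_rot: [3.142, -0.0, 1.3]
contact_force: [0.5, -0.2, 0.3]
opening: 0.644
clk 13.25 world tgt [624.8 -50.6 214. ] tool shift mm [-2.3 -0.5 -0.2] spin -0.04 ch pos [-27.3  72.5 213.8] F [0.1 0.5 0.3] op 0.644 j [-0.08  0.35  1.62  0.    1.17  0.19]
```

```bash
python3 -m inch '[{"gripper":0.02,"tx":-0.001,"ty":-0.0005,"tz":0,"spin":0},{"gripper":0.02,"tx":-0.001,"ty":0,"tz":0,"spin":0},{"gripper":0.02,"tx":0,"ty":0,"tz":0,"spin":0},{"gripper":0.02,"tx":0,"ty":0,"tz":0,"spin":0},{"gripper":0.02,"tx":0,"ty":0,"tz":0,"spin":0},{"gripper":0.02,"tx":0,"ty":0,"tz":0,"spin":0},{"gripper":0.02,"tx":0,"ty":0,"tz":0,"spin":0},{"gripper":0.02,"tx":0,"ty":0,"tz":0,"spin":0}]' 80
python3 - <<'E'
from h import *
todo((-25,72,214))
snap('wrist','wr6.png')
a=cv2.imread('pics/wr6.png')[190:390,220:420]; cv2.imwrite('pics/wr6c.png',cv2.resize(a,None,fx=3,fy=3,interpolation=cv2.INTER_CUBIC))
E
```

```text
clock: 14.05
eef_pos: [625.8, -49.7, 214.9]
tcp_rot: [3.139, -0.002, 1.3]
contact_force: [0.4, 3.5, 6.2]
opening: 0.236
clk 14.05 world tgt [624.8 -50.6 214. ] tool shift mm [-1.1 -0.8  0.9] spin -0.05 ch pos [-26.1  72.8 214.9] F [-3.5 -0.5  6.2] op 0.236 j [-0.08  0.35  1.62  0.    1.17  0.19]
```

View pics/wr6c.png

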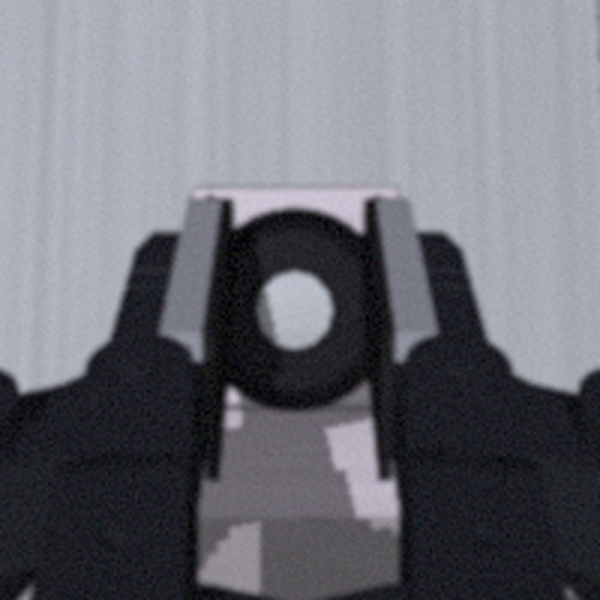

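```bash
python3 -m inch '[{"gripper":0.055,"tx":0,"ty":0,"tz":0,"spin":0},{"gripper":0.055,"tx":0,"ty":-0.0006,"tz":0,"spin":0},{"gripper":0.055,"tx":0.005,"ty":0,"tz":0,"spin":0},{"gripper":0.055,"tx":0.005,"ty":0,"tz":0,"spin":0},{"gripper":0.055,"tx":0,"ty":0,"tz":0.008,"spin":0},{"gripper":0.055,"tx":0,"ty":0,"tz":0.007,"spin":0},{"gripper":0.055,"tx":0,"ty":0,"tz":0.004,"spin":0},{"gripper":0.055,"tx":0,"ty":0,"tz":0,"spin":0}]'
python3 -m inch '[{"gripper":0.055,"tx":-0.002,"ty":0,"tz":0,"spin":0},{"gripper":0.055,"tx":-0.002,"ty":0,"tz":0,"spin":0},{"gripper":0.055,"tx":-0.002,"ty":0,"tz":0,"spin":0},{"gripper":0.055,"tx":-0.001,"ty":0,"tz":0,"spin":0},{"gripper":0.055,"tx":-0.001,"ty":0,"tz":0,"spin":0},{"gripper":0.055,"tx":0,"ty":0,"tz":0,"spin":0},{"gripper":0.055,"tx":0,"ty":0,"tz":0,"spin":0},{"gripper":0.055,"tx":0,"ty":0,"tz":0,"spin":0}]'
python3 -c "
from h import *
todo((-25,72,214))"
```

```text
clock: 14.9
eef_pos: [626.3, -40.6, 193.6]
tcp_rot: [-3.14, 0.0, 1.3]
contact_force: [0.2, 0.9, -0.0]
opening: 0.644
clock: 15.7
eef_pos: [624.9, -48.2, 194.8]
tcp_rot: [3.142, -0.0, 1.3]
contact_force: [-0.0, -0.3, -0.7]
opening: 0.64
clk 15.7 world tgt [624.8 -50.6 214. ] tool shift mm [ -2.3   0.5 -19.2] spin -0.04 ch pos [-27.3  71.5 194.8] F [ 0.3  0.  -0.7] op 0.64 j [-0.08  0.37  1.64  0.    1.13  0.19]
```

```bash
python3 -m inch '[{"gripper":0.055,"tx":-0.001,"ty":0.0004,"tz":0,"spin":0},{"gripper":0.055,"tx":-0.001,"ty":0,"tz":0,"spin":0},{"gripper":0.055,"tx":-0.001,"ty":0,"tz":0,"spin":0},{"gripper":0.02,"tx":0,"ty":0,"tz":0,"spin":0},{"gripper":0.02,"tx":0,"ty":0,"tz":0,"spin":0},{"gripper":0.02,"tx":0,"ty":0,"tz":0,"spin":0},{"gripper":0.02,"tx":0,"ty":0,"tz":0,"spin":0},{"gripper":0.02,"tx":0,"ty":0,"tz":0,"spin":0}]' 80
python3 - <<'E'
from h import *
todo((-25,72,214))
snap('wrist','wr7.png')
a=cv2.imread('pics/wr7.png')[190:390,220:420]; cv2.imwrite('pics/wr7c.png',cv2.resize(a,None,fx=3,fy=3,interpolation=cv2.INTER_CUBIC))
E
```

```text
clock: 16.5
eef_pos: [624.7, -51.3, 195.2]
tcp_rot: [3.141, -0.0, 1.3]
contact_force: [-0.3, -0.4, 4.4]
opening: 0.317
clk 16.5 world tgt [624.8 -50.6 214. ] tool shift mm [  0.7  -0.1 -18.8] spin -0.04 ch pos [-24.3  72.1 195.2] F [ 0.5 -0.2  4.4] op 0.317 j [-0.08  0.37  1.64 -0.    1.13  0.19]
```

View pics/wr7c.png

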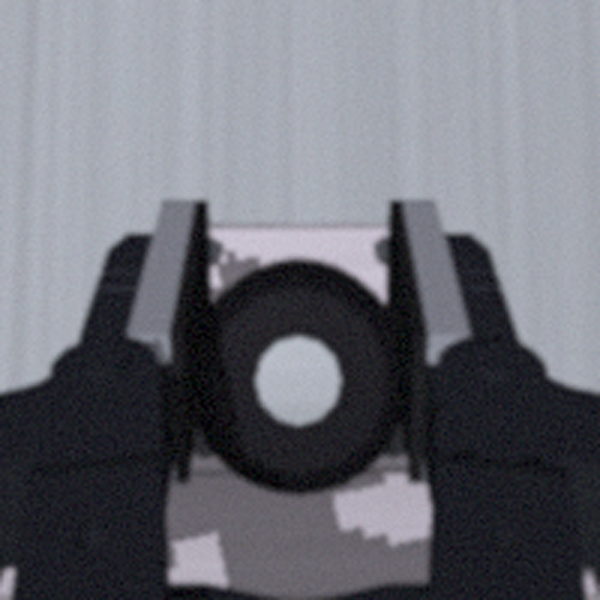

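```bash
python3 -m inch '[{"gripper":0.05,"tx":0,"ty":0,"tz":0,"spin":0},{"gripper":0.05,"tx":0,"ty":0,"tz":0,"spin":0},{"gripper":0.05,"tx":-0.002,"ty":0,"tz":0,"spin":0},{"gripper":0.05,"tx":-0.001,"ty":0,"tz":0,"spin":0},{"gripper":0.05,"tx":-0.001,"ty":0,"tz":0,"spin":0},{"gripper":0.05,"tx":0,"ty":0,"tz":0,"spin":0},{"gripper":0.05,"tx":0,"ty":0,"tz":0,"spin":0},{"gripper":0.05,"tx":0,"ty":0,"tz":0,"spin":0}]'
python3 -c "
from h import *
todo((-25,72,214))"
```

```text
clock: 17.35
eef_pos: [623.4, -55.0, 194.8]
tcp_rot: [3.142, -0.0, 1.3]
contact_force: [-0.1, -0.5, -0.8]
opening: 0.583
clk 17.35 world tgt [624.8 -50.6 214. ] tool shift mm [  4.7   0.2 -19.2] spin -0.05 ch pos [-20.3  71.8 194.8] F [ 0.5  0.1 -0.8] op 0.583 j [-0.09  0.37  1.64  0.    1.13  0.18]
```

```bash
python3 -m inch '[{"gripper":0.05,"tx":-0.001,"ty":0,"tz":0,"spin":0},{"gripper":0.05,"tx":-0.001,"ty":0,"tz":0,"spin":0},{"gripper":0.05,"tx":-0.001,"ty":0,"tz":0,"spin":0},{"gripper":0.05,"tx":0,"ty":0,"tz":0,"spin":0},{"gripper":0.05,"tx":0,"ty":0,"tz":0,"spin":0},{"gripper":0.05,"tx":0,"ty":0,"tz":0,"spin":0},{"gripper":0.05,"tx":0,"ty":0,"tz":0,"spin":0},{"gripper":0.05,"tx":0,"ty":0,"tz":0,"spin":0}]'
python3 - <<'E'
from h import *
todo((-25,72,214))
snap('wrist','wr8.png')
E
```

```text
clock: 18.15
eef_pos: [622.6, -57.9, 194.8]
tcp_rot: [3.142, 0.0, 1.3]
contact_force: [1.1, -1.0, -0.3]
opening: 0.583
clk 18.15 world tgt [624.8 -50.6 214. ] tool shift mm [  7.7   0.2 -19.2] spin -0.04 ch pos [-17.3  71.8 194.8] F [ 0.7  1.3 -0.3] op 0.583 j [-0.1   0.36  1.64 -0.    1.13  0.18]
```

View pics/wr8.png

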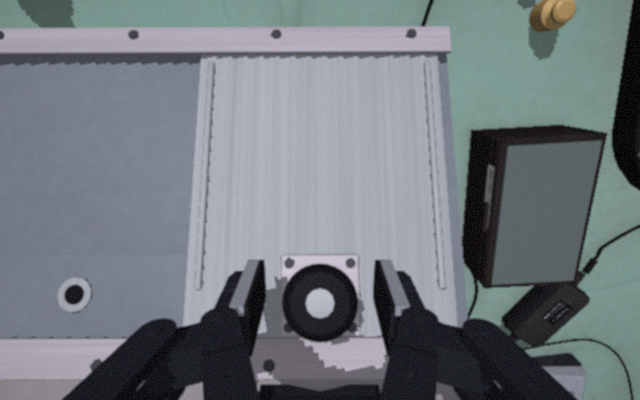

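```bash
python3 -m inch '[{"gripper":0.05,"tx":-0.001,"ty":0.0002,"tz":0,"spin":0},{"gripper":0.05,"tx":-0.001,"ty":0,"tz":0,"spin":0},{"gripper":0.05,"tx":0,"ty":0,"tz":0,"spin":0},{"gripper":0.02,"tx":0,"ty":0,"tz":0,"spin":0},{"gripper":0.02,"tx":0,"ty":0,"tz":0,"spin":0},{"gripper":0.02,"tx":0,"ty":0,"tz":0,"spin":0},{"gripper":0.02,"tx":0,"ty":0,"tz":0,"spin":0},{"gripper":0.02,"tx":0,"ty":0,"tz":0,"spin":0}]' 80
python3 - <<'E'
from h import *
todo((-25,72,214))
E
```

```text
clock: 19.0
eef_pos: [622.4, -60.0, 195.2]
tcp_rot: [3.141, -0.0, 1.3]
contact_force: [-0.9, 0.5, 5.5]
opening: 0.341
clk 19.0 world tgt [624.8 -50.6 214. ] tool shift mm [  9.7  -0.2 -18.8] spin -0.04 ch pos [-15.3  72.2 195.2] F [-0.2 -1.   5.5] op 0.341 j [-0.1   0.36  1.64 -0.    1.13  0.17]
```

```bash
python3 -m inch '[{"gripper":0.02,"tx":0.001,"ty":0,"tz":-0.00173,"spin":0},{"gripper":0.02,"tx":0.001,"ty":0,"tz":-0.00173,"spin":0},{"gripper":0.02,"tx":0.001,"ty":0,"tz":-0.00173,"spin":0},{"gripper":0.02,"tx":0.001,"ty":0,"tz":-0.00173,"spin":0},{"gripper":0.02,"tx":0,"ty":0,"tz":0,"spin":0},{"gripper":0.02,"tx":0,"ty":0,"tz":0,"spin":0},{"gripper":0.02,"tx":0,"ty":0,"tz":0,"spin":0},{"gripper":0.02,"tx":0,"ty":0,"tz":0,"spin":0}]' 100
python3 - <<'E'
from h import *
todo((-25,72,214))
snap('wrist','wr9.png')
E
```

```text
clock: 19.8
eef_pos: [622.1, -57.1, 200.1]
tcp_rot: [-3.139, 0.002, 1.3]
contact_force: [0.2, -6.4, -7.4]
opening: 0.336
clk 19.8 world tgt [624.8 -50.6 214. ] tool shift mm [  7.    0.8 -14. ] spin -0.04 ch pos [-18.   71.2 200.1] F [ 6.1  1.9 -7.4] op 0.336 j [-0.09  0.36  1.64 -0.    1.15  0.18]
```

View pics/wr9.png

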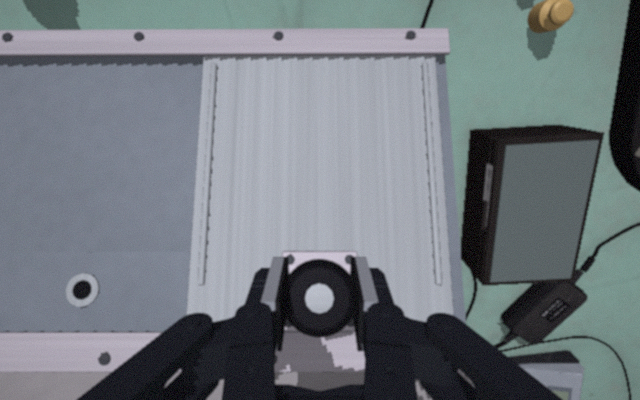

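```bash
python3 -m inch '[{"gripper":0.02,"tx":0.001,"ty":0,"tz":-0.0017,"spin":0},{"gripper":0.02,"tx":0.001,"ty":0,"tz":-0.0017,"spin":0},{"gripper":0.02,"tx":0.001,"ty":0,"tz":-0.0017,"spin":0},{"gripper":0.02,"tx":0,"ty":0,"tz":0,"spin":0},{"gripper":0.02,"tx":0,"ty":0,"tz":0,"spin":0},{"gripper":0.02,"tx":0,"ty":-0.001,"tz":0,"spin":0},{"gripper":0.02,"tx":0,"ty":-0.001,"tz":0,"spin":0},{"gripper":0.02,"tx":0,"ty":-0.001,"tz":0,"spin":0}]'
python3 - <<'E'
from h import *
todo((-25,72,214))
E
```

```text
clock: 20.65
eef_pos: [619.7, -53.6, 204.8]
tcp_rot: [-3.139, 0.003, 1.3]
contact_force: [-0.6, -7.4, -8.2]
opening: 0.34
clk 20.65 world tgt [624.8 -50.6 214. ] tool shift mm [ 4.2  4.  -9.2] spin -0.04 ch pos [-20.7  68.  204.8] F [ 7.3  1.4 -8.2] op 0.34 j [-0.09  0.35  1.64 -0.    1.15  0.18]
```

```bash
python3 -m inch '[{"gripper":0.02,"tx":0,"ty":-0.01,"tz":0,"spin":0},{"gripper":0.02,"tx":0,"ty":-0.02,"tz":0,"spin":0},{"gripper":0.02,"tx":0,"ty":-0.02,"tz":0,"spin":0},{"gripper":0.02,"tx":0,"ty":-0.02,"tz":0,"spin":0},{"gripper":0.02,"tx":0,"ty":-0.02,"tz":0,"spin":0},{"gripper":0.02,"tx":0,"ty":-0.02,"tz":0,"spin":0},{"gripper":0.02,"tx":0,"ty":-0.015,"tz":0,"spin":0},{"gripper":0.02,"tx":0,"ty":-0.005,"tz":0,"spin":0}]'
python3 - <<'E'
from h import *
todo((-25,72,214))
snap('wrist','wr10.png')
E
```

```text
clock: 21.45
eef_pos: [493.0, -18.6, 205.4]
tcp_rot: [-3.138, 0.003, 1.301]
contact_force: [-2.0, -8.6, -8.6]
opening: 0.339
clk 21.45 world tgt [624.8 -50.6 214. ] tool shift mm [  4.3 135.5  -9.1] spin -0.01 ch pos [-20.7 -63.5 205.4] F [ 8.9  0.3 -8.6] op 0.339 j [-0.04  0.15  1.91 -0.    1.09  0.23]
```

View pics/wr10.png

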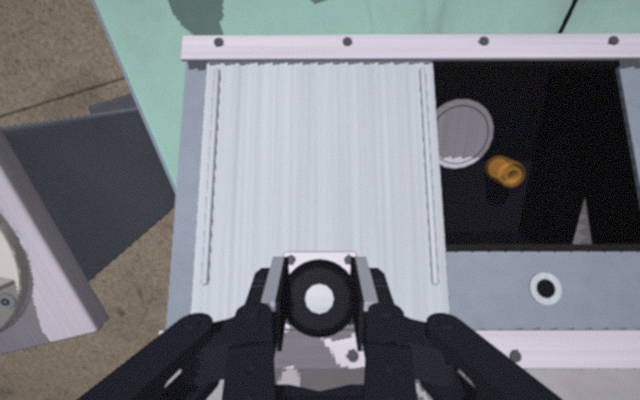

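```bash
python3 -m inch '[{"gripper":0.02,"tx":0,"ty":-0.002,"tz":0,"spin":0},{"gripper":0.02,"tx":0,"ty":-0.002,"tz":0,"spin":0},{"gripper":0.02,"tx":0,"ty":-0.001,"tz":0,"spin":0},{"gripper":0.02,"tx":0,"ty":0,"tz":0,"spin":0},{"gripper":0.02,"tx":0,"ty":0,"tz":0,"spin":0},{"gripper":0.02,"tx":0,"ty":0,"tz":0,"spin":0},{"gripper":0.02,"tx":0,"ty":0,"tz":0,"spin":0},{"gripper":0.02,"tx":0,"ty":0,"tz":0,"spin":0}]'
python3 - <<'E'
from h import *
todo((-25,72,214))
E
```

```text
clock: 22.3
eef_pos: [489.3, -17.7, 205.3]
tcp_rot: [-3.139, 0.003, 1.301]
contact_force: [-2.5, -8.7, -8.2]
opening: 0.336
clk 22.3 world tgt [624.8 -50.6 214. ] tool shift mm [  4.3 139.3  -9.1] spin -0.02 ch pos [-20.7 -67.3 205.3] F [ 9.  -0.1 -8.2] op 0.336 j [-0.04  0.14  1.91 -0.    1.09  0.23]
```

```bash
python3 -m inch '[{"gripper":0.02,"tx":0,"ty":-0.001,"tz":0,"spin":0},{"gripper":0.02,"tx":0,"ty":-0.001,"tz":0,"spin":0},{"gripper":0.02,"tx":0,"ty":-0.001,"tz":0,"spin":0},{"gripper":0.02,"tx":0,"ty":0,"tz":0,"spin":0},{"gripper":0.02,"tx":0,"ty":0,"tz":0,"spin":0},{"gripper":0.02,"tx":0,"ty":0,"tz":0,"spin":0},{"gripper":0.02,"tx":0,"ty":0,"tz":0,"spin":0},{"gripper":0.02,"tx":0,"ty":0,"tz":0,"spin":0}]'
python3 - <<'E'
from h import *
todo((-25,72,214))
E
```

```text
clock: 23.1
eef_pos: [488.7, -17.3, 205.8]
tcp_rot: [3.14, 0.003, 1.301]
contact_force: [5.7, -12.0, -12.0]
opening: 0.339
clk 23.1 world tgt [624.8 -50.6 214. ] tool shift mm [  4.1 140.   -8. ] spin -0.01 ch pos [-20.9 -68.  205.8] F [ 10.1   8.7 -12. ] op 0.339 j [-0.04  0.14  1.92 -0.    1.08  0.24]
```

```bash
python3 -m inch '[{"gripper":0.055,"tx":0,"ty":0,"tz":0,"spin":0},{"gripper":0.055,"tx":0,"ty":0,"tz":0,"spin":0},{"gripper":0.055,"tx":0,"ty":0,"tz":0,"spin":0},{"gripper":0.055,"tx":0,"ty":0,"tz":0,"spin":0},{"gripper":0.055,"tx":0.01,"ty":0,"tz":-0.01,"spin":0},{"gripper":0.055,"tx":0.02,"ty":0,"tz":-0.03,"spin":0},{"gripper":0.055,"tx":0.02,"ty":0,"tz":-0.04,"spin":0},{"gripper":0.055,"tx":0,"ty":0,"tz":0,"spin":0}]'
python3 - <<'E'
from h import *
todo((-55,72,300))
import pickle
f=snap('wrist','wr11.png'); pickle.dump(f,open('wr11.pkl','wb'))
p=np.load('chp.npy'); ax=np.array([-.5,0,.866]); k=np.array([-9,-68,230.])
print(np.round(proj(f,ch(p,[k+13*ax,k-35*ax,(-55,72,32),(14,72,190)])),1).tolist())
E
```

```text
clock: 23.9
eef_pos: [505.1, 35.2, 292.8]
tcp_rot: [3.133, -0.004, 1.302]
contact_force: [0.7, 0.7, 0.2]
opening: 0.645
clk 23.9 world tgt [632.8 -21.7 300. ] tool shift mm [-20.9 138.2  -6.1] spin 0.05 ch pos [-75.8 -66.2 292.8] F [-0.9  0.5  0.2] op 0.645 j [0.07 0.08 1.78 0.   1.27 0.33]
[[315.2, 291.5], [315.4, 288.1], [425.8, 170.6], [470.5, 286.8]]
```

View pics/wr11.png

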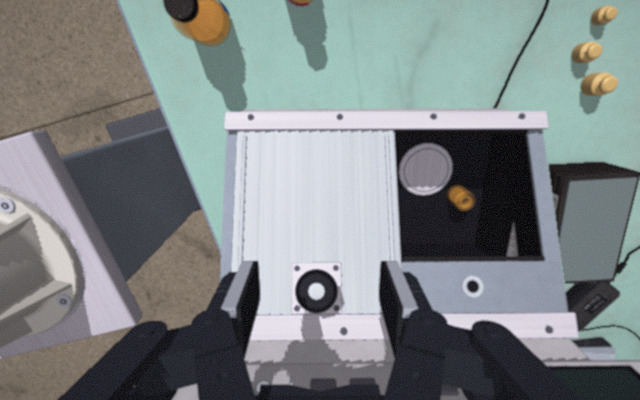

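Run:
```python
from h import *
f=snap('side','sd11.png'); snap('top','tp11.png')
p=np.load('chp.npy'); ax=np.array([-.5,0,.866])
for y in (72,-68):
  k=np.array([-9,y,230.]); print(np.round(proj(f,ch(p,[k+13*ax,k+22*ax,k-35*ax])),1).tolist())
k=np.array([-9,-68,230.]); 
a=cv2.imread('pics/sd11.png'); b=cv2.imread('pics/sd0.png') if 0 else cv2.imread('pics/side0.png')
A=cv2.resize(b[130:180,220:270],None,fx=7,fy=7,interpolation=cv2.INTER_CUBIC)
u=proj(f,ch(p,k-35*ax))[0].astype(int); B=cv2.resize(a[u[1]-25:u[1]+25,u[0]-25:u[0]+25],None,fx=7,fy=7,interpolation=cv2.INTER_CUBIC); print(u)
cv2.imwrite('pics/cmp11.png',np.hstack([A,B]))
```

```text
[[246.5, 154.9], [246.7, 154.1], [245.8, 158.8]]
[[301.7, 135.8], [302.3, 134.9], [298.6, 140.4]]
[298 140]
```

View pics/cmp11.png

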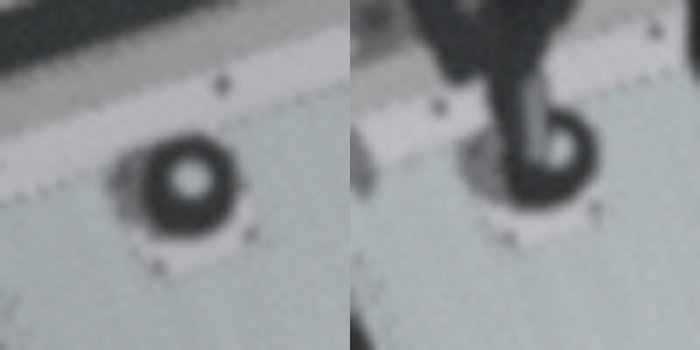

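View pics/tp11.png

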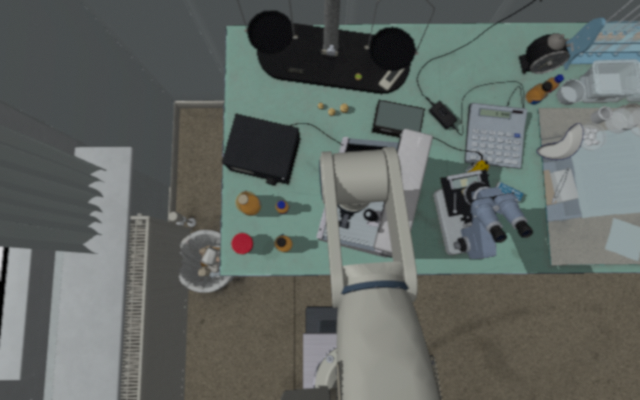

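Run:
```python
from h import *
import pickle
p=np.load('chp.npy'); ax=np.array([-.5,0,.866]); up=np.array([.866,0,.5])
for fn,y in (('wr1',72),('wr11',-68)):
    f=pickle.load(open(fn+'.pkl','rb')); k=np.array([-9,y,230.])
    P=lambda s:proj(f,ch(p,[k+s*ax+[0,16,0],k+s*ax-[0,16,0],k+s*ax+16*up,k+s*ax-16*up]))
    for s in (13,21):
        q=P(s); print(fn,s,np.round([q[0,0]-q[1,0],q[2,1]-q[3,1]],1), np.round(q.mean(0),1))
    a=cv2.resize(cv2.cvtColor(f['pixels'],cv2.COLOR_RGB2GRAY),None,fx=4,fy=4,interpolation=cv2.INTER_CUBIC)
    c=(P(13).mean(0)+[2,-2] if fn=='wr1' else P(13).mean(0))*4
    for name,row in (('h',a[int(c[1])-3:int(c[1])+3,int(c[0])-140:int(c[0])+140].mean(0)),('v',a[int(c[1])-140:int(c[1])+140,int(c[0])-3:int(c[0])+3].mean(1))):
        t=90; d=np.where(row<t)[0]; print(name,d.min()/4,d.max()/4,np.round((d.max()-d.min())/4,1), row.min())
    sub=f['pixels'][int(c[1]/4)-32:int(c[1]/4)+32,int(c[0]/4)-32:int(c[0]/4)+32]; cv2.imwrite('pics/k_%s.png'%fn,cv2.resize(sub,None,fx=5,fy=5,interpolation=cv2.INTER_CUBIC))
a=cv2.imread('pics/k_wr1.png');b=cv2.imread('pics/k_wr11.png');cv2.imwrite('pics/kk.png',np.hstack([a,b]))
```

```text
wr1 13 [40.3 40.7] [324.4 255. ]
wr1 21 [41.4 41.9] [324.6 254.6]
h 15.25 53.0 37.8 12.5
v 17.75 57.5 39.8 12.666666666666666
wr11 13 [43.7 45.1] [315.2 291.6]
wr11 21 [45.1 46.5] [315.1 292.3]
h 16.0 57.25 41.2 22.666666666666668
v 13.75 57.0 43.2 23.5
```

View pics/kk.png

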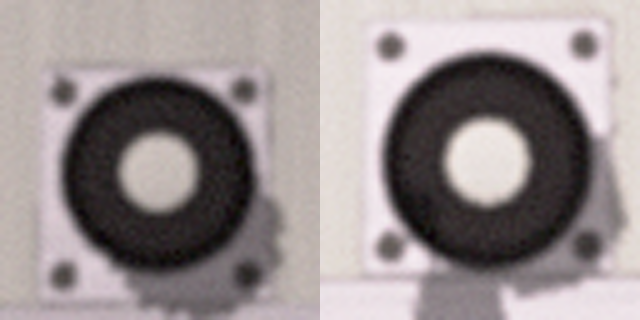

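Run:
```python
from h import *
import pickle
f=pickle.load(open('wr11.pkl','rb')); print(onz(f,(182,7),102))
s=sense(); p=np.load('chp.npy')
b=np.linalg.inv(Tch(p))@[425,218.5,0,1]; print('bottle in ch',b)
todo(tuple(b[:2]-[0,0])+(230,))
```

```text
[426.08676226 212.2256668  102.        ]
bottle in ch [-231.14519106 -192.22276309    0.            1.        ]
clk 24.05 world tgt [425.  218.5 230. ] tool shift mm [ 158.3 -123.1   57. ] spin 0.0 ch pos [-72.8 -69.2 287. ] F [ 0.  -0.9  0.1] op 0.645 j [ 0.06  0.09  1.79 -0.    1.26  0.33]
```

```bash
python3 -m inch '[{"gripper":0.075,"tx":0.035,"ty":-0.027,"tz":0,"spin":0},{"gripper":0.075,"tx":0.035,"ty":-0.027,"tz":0.01,"spin":0},{"gripper":0.075,"tx":0.035,"ty":-0.027,"tz":0.02,"spin":0},{"gripper":0.075,"tx":0.035,"ty":-0.027,"tz":0.02,"spin":0},{"gripper":0.075,"tx":0.018,"ty":-0.015,"tz":0.02,"spin":0},{"gripper":0.075,"tx":0,"ty":0,"tz":0,"spin":0},{"gripper":0.075,"tx":0,"ty":0,"tz":0,"spin":0},{"gripper":0.075,"tx":0,"ty":0,"tz":0,"spin":0}]'
python3 - <<'E'
from h import *
import pickle
f=snap('wrist','wr12.png'); pickle.dump(f,open('wr12.pkl','wb'))
for t in ['sample_bottle']:
    for m in masks_of('wrist',t)[:2]: print(m['conf'],m['centre'])
todo((-231.1,-192.2,160))
print(proj(f,[(425,218.5,102),(425,218.5,0)]))
E
```

```text
clock: 24.85
eef_pos: [425.7, 217.1, 217.0]
tcp_rot: [3.141, 0.0, 1.3]
contact_force: [0.3, 0.4, 0.6]
opening: 0.877
0.77 [172.2, 317.5]
clk 24.95 world tgt [425.  218.5 160. ] tool shift mm [ 1.1 -1.4 57.4] spin -0.13 ch pos [-230.  -190.9  217.4] F [-0.6  1.2  0.2] op 0.874 j [ 0.47  0.11  1.93 -0.    1.1   0.74]
[[317.26692862 185.72223308]
 [317.76361691 160.0238784 ]]
```

View pics/wr12.png

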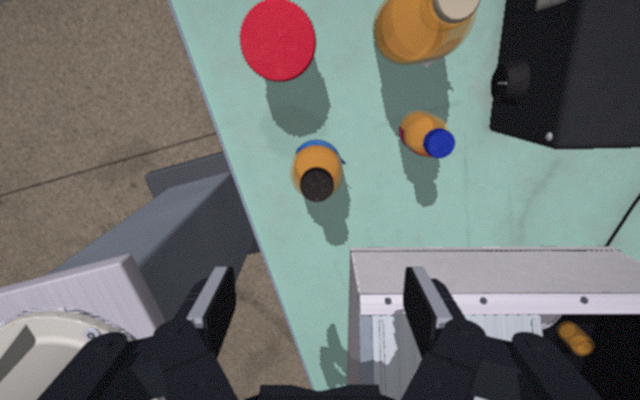

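```bash
python3 -m inch '[{"gripper":0.075,"tx":0.001,"ty":-0.001,"tz":0.03,"spin":0},{"gripper":0.075,"tx":0,"ty":0,"tz":0.04,"spin":0},{"gripper":0.075,"tx":0,"ty":0,"tz":0.04,"spin":0},{"gripper":0.075,"tx":0,"ty":0,"tz":0.03,"spin":0},{"gripper":0.075,"tx":0,"ty":0,"tz":0.02,"spin":0},{"gripper":0.075,"tx":0,"ty":0,"tz":0,"spin":0},{"gripper":0.075,"tx":0,"ty":0,"tz":0,"spin":0},{"gripper":0.075,"tx":0,"ty":0,"tz":0,"spin":0}]'
python3 - <<'E'
from h import *
f=snap('wrist','wr13.png')
todo((-231.1,-192.2,20))
E
```

```text
clock: 25.75
eef_pos: [425.8, 219.3, 58.2]
tcp_rot: [3.14, -0.002, 1.3]
contact_force: [0.6, 0.5, 0.4]
opening: 0.874
clk 25.8 world tgt [425.  218.5  20. ] tool shift mm [-1.1 -0.5 38.3] spin -0.07 ch pos [-232.2 -191.7   58.3] F [-0.1 -0.5 -0.2] op 0.88 j [ 0.47  0.34  2.06 -0.    0.74  0.74]
```

View pics/wr13.png

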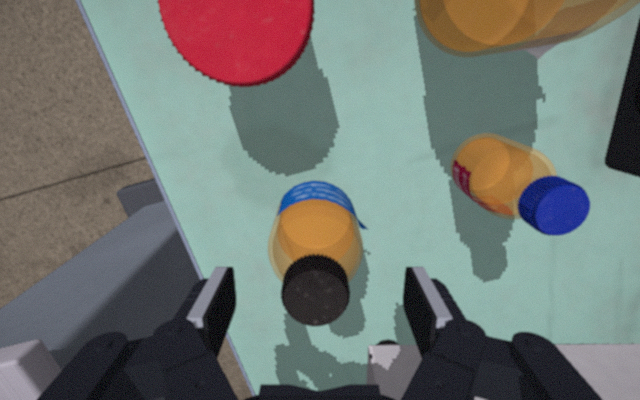

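```bash
python3 -m inch '[{"gripper":0.075,"tx":-0.001,"ty":-0.0005,"tz":0.015,"spin":0},{"gripper":0.075,"tx":0,"ty":0,"tz":0.012,"spin":0},{"gripper":0.075,"tx":0,"ty":0,"tz":0.008,"spin":0},{"gripper":0.075,"tx":0,"ty":0,"tz":0.003,"spin":0},{"gripper":0.075,"tx":0,"ty":0,"tz":0.001,"spin":0},{"gripper":0.075,"tx":0,"ty":0,"tz":0,"spin":0},{"gripper":0.075,"tx":0,"ty":0,"tz":0,"spin":0},{"gripper":0.075,"tx":0,"ty":0,"tz":0,"spin":0}]'
python3 - <<'E'
from h import *
f=snap('wrist','wr14.png')
todo((-231.1,-192.2,20))
E
```

```text
clock: 26.6
eef_pos: [424.0, 218.3, 18.1]
tcp_rot: [3.141, -0.0, 1.3]
contact_force: [0.5, -0.4, -0.2]
opening: 0.885
clk 26.65 world tgt [425.  218.5  20. ] tool shift mm [ 0.4  1.  -1.9] spin -0.05 ch pos [-230.7 -193.2   18.1] F [ 0.1  0.5 -0. ] op 0.877 j [ 0.47  0.41  2.09 -0.    0.65  0.74]
```

View pics/wr14.png

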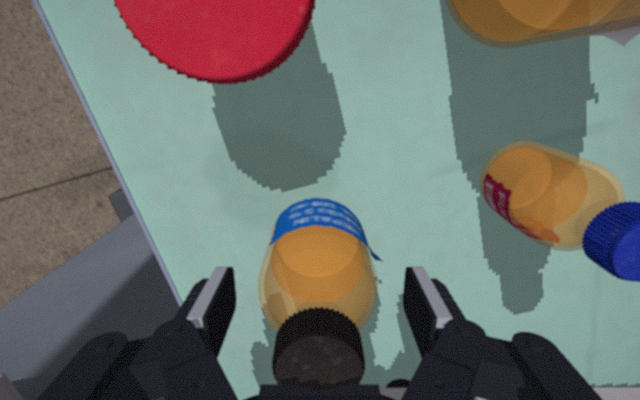

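```bash
python3 -m inch '[{"gripper":0.045,"tx":0,"ty":0.0005,"tz":0,"spin":0},{"gripper":0.045,"tx":0,"ty":0,"tz":0,"spin":0},{"gripper":0.045,"tx":0,"ty":0,"tz":0,"spin":0},{"gripper":0.045,"tx":0,"ty":0,"tz":0,"spin":0},{"gripper":0.045,"tx":0,"ty":0,"tz":0,"spin":0},{"gripper":0.045,"tx":0,"ty":0,"tz":0,"spin":0},{"gripper":0.045,"tx":0,"ty":0,"tz":-0.003,"spin":0},{"gripper":0.045,"tx":0,"ty":0,"tz":-0.005,"spin":0}]' 45
python3 - <<'E'
from h import *
f=snap('wrist','wr15.png')
todo((-231.1,-192.2,20))
E
```

```text
clock: 27.45
eef_pos: [423.9, 217.9, 25.8]
tcp_rot: [-3.141, 0.001, 1.3]
contact_force: [0.5, 0.2, -2.3]
opening: 0.589
clk 27.5 world tgt [425.  218.5  20. ] tool shift mm [0.5 0.5 6.6] spin -0.05 ch pos [-230.6 -192.7   26.6] F [ 0.  -0.1 -0.4] op 0.587 j [ 0.47  0.39  2.08 -0.    0.67  0.74]
```

View pics/wr15.png

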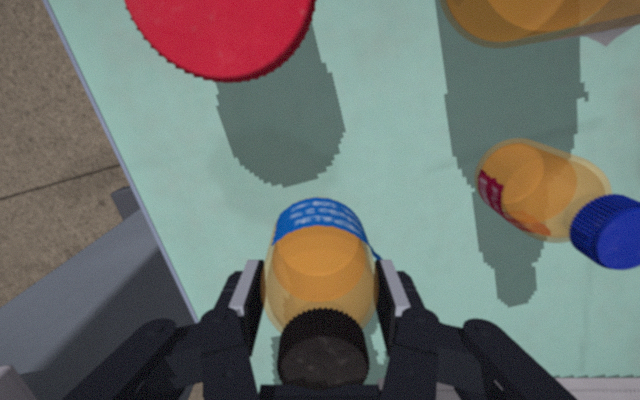

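```bash
python3 -m inch '[{"gripper":0.045,"tx":0,"ty":0,"tz":-0.02,"spin":0},{"gripper":0.045,"tx":0,"ty":0,"tz":-0.03,"spin":0},{"gripper":0.045,"tx":0,"ty":0,"tz":-0.035,"spin":0},{"gripper":0.045,"tx":0,"ty":0,"tz":-0.035,"spin":0},{"gripper":0.045,"tx":0,"ty":0,"tz":-0.035,"spin":0},{"gripper":0.045,"tx":0,"ty":0,"tz":-0.03,"spin":0},{"gripper":0.045,"tx":-0.008,"ty":0.012,"tz":-0.02,"spin":0},{"gripper":0.045,"tx":-0.015,"ty":0.023,"tz":0,"spin":0}]'
python3 -m inch '[{"gripper":0.045,"tx":-0.02,"ty":0.03,"tz":0,"spin":0},{"gripper":0.045,"tx":-0.024,"ty":0.036,"tz":0,"spin":0},{"gripper":0.045,"tx":-0.024,"ty":0.036,"tz":0,"spin":0},{"gripper":0.045,"tx":-0.024,"ty":0.036,"tz":0,"spin":0},{"gripper":0.045,"tx":-0.024,"ty":0.036,"tz":0,"spin":0},{"gripper":0.045,"tx":-0.02,"ty":0.03,"tz":0,"spin":0},{"gripper":0.045,"tx":-0.01,"ty":0.018,"tz":0,"spin":0},{"gripper":0.045,"tx":0,"ty":0,"tz":0,"spin":0}]'
python3 - <<'E'
from h import *
f=snap('wrist','wr16.png')
todo((-56,72,50))
E
```

```text
clock: 28.3
eef_pos: [453.0, 187.6, 234.1]
tcp_rot: [3.138, -0.004, 1.302]
contact_force: [0.7, -0.6, -1.7]
opening: 0.587
clock: 29.1
eef_pos: [628.1, -15.7, 230.3]
tcp_rot: [3.141, 0.001, 1.298]
contact_force: [0.5, -0.9, -1.8]
opening: 0.589
clk 29.15 world tgt [633.  -20.7  50. ] tool shift mm [ -4.4   7.8 180.2] spin -0.14 ch pos [-60.4  64.4 230.2] F [-0.3 -0.3 -1.2] op 0.585 j [-0.03  0.34  1.6   0.    1.2   0.25]
```

View pics/wr16.png

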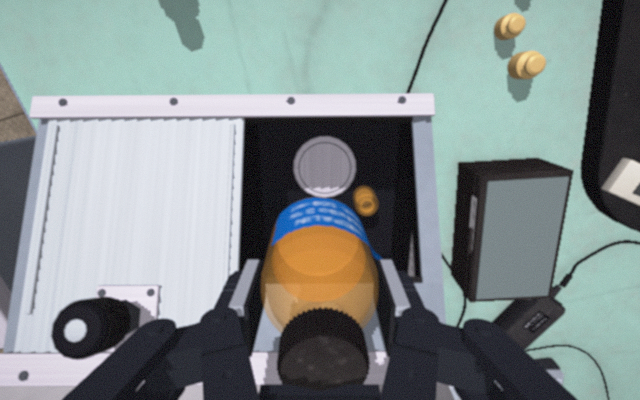

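Run:
```python
from h import *
f=snap('wrist'); p=np.load('chp.npy')
a=cv2.cvtColor(f['pixels'][125:205,280:370],cv2.COLOR_RGB2GRAY); 
m=((a>90)).astype(np.uint8); m[70:]=0
n,l,st,ce=cv2.connectedComponentsWithStats(m); i=1+st[1:,4].argmax(); print(st[i],ce[i]+[280,125])
c=[280+st[i][0]+st[i][2]/2-.5,125+st[i][1]+st[i][3]/2-.5]; print(c)
w=onz(f,c,32); print(np.linalg.inv(Tch(p))@np.append(w,1))
print(proj(f,ch(p,[(-55,72,32),(-89,72,32),(-21,72,32),(-55,38,32),(-55,106,32)])))
todo((-56,72,50))
```

```text
[  15   12   63   58 2933] [326.08387317 166.81452438]
[np.float64(326.0), np.float64(165.5)]
[-59.71473176  72.09676639  32.           1.        ]
[[325.8904781  169.7718726 ]
 [326.03571163 138.14912895]
 [325.75367342 199.55934035]
 [294.43926797 169.81969412]
 [357.35444851 169.72403168]]
clk 29.2 world tgt [633.  -20.7  50. ] tool shift mm [ -5.    8.7 180.2] spin -0.1 ch pos [-61.1  63.5 230.3] F [-0.1 -1.  -1.3] op 0.588 j [-0.02  0.34  1.6   0.    1.2   0.25]
```

```bash
python3 -m inch '[{"gripper":0.045,"tx":-0.005,"ty":0.0085,"tz":0,"spin":0},{"gripper":0.045,"tx":0,"ty":0,"tz":0.015,"spin":0},{"gripper":0.045,"tx":0,"ty":0,"tz":0.03,"spin":0},{"gripper":0.045,"tx":0,"ty":0,"tz":0.035,"spin":0},{"gripper":0.045,"tx":0,"ty":0,"tz":0.03,"spin":0},{"gripper":0.045,"tx":0,"ty":0,"tz":0.02,"spin":0},{"gripper":0.045,"tx":0,"ty":0,"tz":0.015,"spin":0},{"gripper":0.045,"tx":0,"ty":0,"tz":0.005,"spin":0}]'
python3 - <<'E'
from h import *
todo((-56,72,50))
f=snap('wrist','wr17.png')
E
```

```text
clock: 30.0
eef_pos: [632.2, -20.1, 78.7]
tcp_rot: [-3.139, 0.001, 1.301]
contact_force: [-0.2, -0.5, -2.4]
opening: 0.586
clk 30.0 world tgt [633.  -20.7  50. ] tool shift mm [-0.3  1.  28.7] spin -0.02 ch pos [-56.3  71.1  78.7] F [ 0.5 -0.1 -2.4] op 0.586 j [-0.03  0.51  1.71  0.    0.93  0.24]
```

View pics/wr17.png

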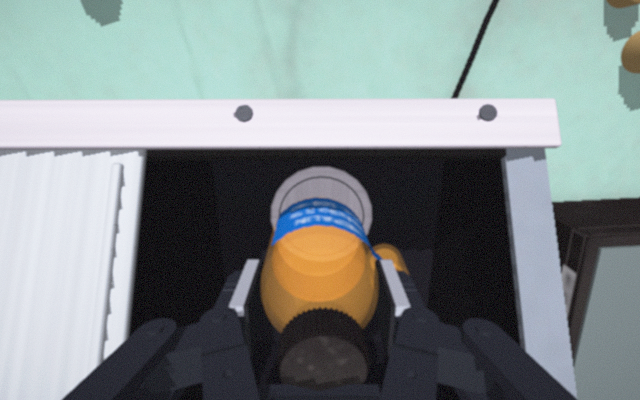

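```bash
python3 -m inch '[{"gripper":0.045,"tx":0,"ty":0.001,"tz":0.008,"spin":0},{"gripper":0.045,"tx":0,"ty":0,"tz":0.007,"spin":0},{"gripper":0.045,"tx":0,"ty":0,"tz":0.006,"spin":0},{"gripper":0.045,"tx":0,"ty":0,"tz":0.003,"spin":0},{"gripper":0.045,"tx":0,"ty":0,"tz":0.001,"spin":0},{"gripper":0.045,"tx":0,"ty":0,"tz":0,"spin":0},{"gripper":0.045,"tx":0,"ty":0,"tz":0,"spin":0},{"gripper":0.045,"tx":0,"ty":0,"tz":0,"spin":0}]'
python3 - <<'E'
from h import *
todo((-56,72,50))
E
python3 -m inch '[{"gripper":0.045,"tx":0,"ty":0,"tz":0.001,"spin":0},{"gripper":0.045,"tx":0,"ty":0,"tz":0.001,"spin":0},{"gripper":0.045,"tx":0,"ty":0,"tz":0.001,"spin":0},{"gripper":0.045,"tx":0,"ty":0,"tz":0,"spin":0},{"gripper":0.045,"tx":0,"ty":0,"tz":0,"spin":0},{"gripper":0.045,"tx":0,"ty":0,"tz":0,"spin":0},{"gripper":0.045,"tx":0,"ty":0,"tz":0,"spin":0},{"gripper":0.045,"tx":0,"ty":0,"tz":0,"spin":0}]'
python3 - <<'E'
from h import *
todo((-56,72,50))
snap('wrist','wr18.png')
E
```

```text
clock: 30.85
eef_pos: [634.8, -20.9, 56.1]
tcp_rot: [3.141, -0.0, 1.3]
contact_force: [0.6, 0.9, -1.5]
opening: 0.589
clk 30.85 world tgt [633.  -20.7  50. ] tool shift mm [-0.3 -1.8  6.1] spin -0.04 ch pos [-56.3  73.8  56.1] F [-1.   0.3 -1.5] op 0.589 j [-0.04  0.54  1.72 -0.    0.88  0.24]
clock: 31.65
eef_pos: [634.6, -20.8, 52.8]
tcp_rot: [3.141, -0.0, 1.3]
contact_force: [0.1, -0.6, -2.0]
opening: 0.588
clk 31.65 world tgt [633.  -20.7  50. ] tool shift mm [-0.3 -1.6  2.8] spin -0.04 ch pos [-56.3  73.6  52.8] F [ 0.6  0.3 -2. ] op 0.588 j [-0.04  0.54  1.72  0.    0.88  0.24]
```

View pics/wr18.png

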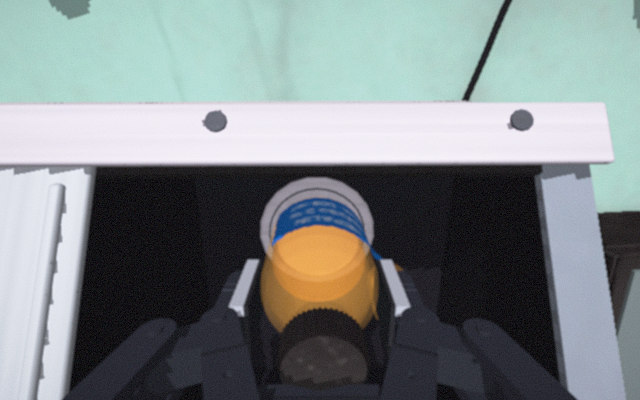

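```bash
python3 -m inch '[{"gripper":0.045,"tx":0,"ty":-0.0018,"tz":0.0007,"spin":0},{"gripper":0.045,"tx":0,"ty":0,"tz":0.0007,"spin":0},{"gripper":0.045,"tx":0,"ty":0,"tz":0.0007,"spin":0},{"gripper":0.045,"tx":0,"ty":0,"tz":0,"spin":0},{"gripper":0.045,"tx":0,"ty":0,"tz":0,"spin":0},{"gripper":0.045,"tx":0,"ty":0,"tz":0,"spin":0},{"gripper":0.045,"tx":0,"ty":0,"tz":0,"spin":0},{"gripper":0.045,"tx":0,"ty":0,"tz":0,"spin":0}]'
python3 - <<'E'
from h import *
todo((-56,72,50))
E
python3 -m inch '[{"gripper":0.045,"tx":0,"ty":0,"tz":0.0007,"spin":0},{"gripper":0.045,"tx":0,"ty":0,"tz":0.0007,"spin":0},{"gripper":0.045,"tx":0,"ty":0,"tz":0,"spin":0},{"gripper":0.045,"tx":0,"ty":0,"tz":0,"spin":0},{"gripper":0.045,"tx":0,"ty":0,"tz":0,"spin":0},{"gripper":0.045,"tx":0,"ty":0,"tz":0,"spin":0},{"gripper":0.045,"tx":0,"ty":0,"tz":0,"spin":0},{"gripper":0.045,"tx":0,"ty":0,"tz":0,"spin":0}]'
python3 - <<'E'
from h import *
todo((-56,72,50))
E
```

```text
clock: 32.5
eef_pos: [634.0, -20.4, 51.0]
tcp_rot: [3.14, -0.0, 1.3]
contact_force: [4.7, -1.9, -1.9]
opening: 0.588
clk 32.5 world tgt [633.  -20.7  50. ] tool shift mm [-0.5 -0.9  1. ] spin -0.05 ch pos [-56.5  72.9  51. ] F [ 0.6  5.1 -1.9] op 0.588 j [-0.03  0.54  1.73 -0.    0.87  0.24]
clock: 33.3
eef_pos: [634.1, -20.4, 50.5]
tcp_rot: [3.139, -0.001, 1.3]
contact_force: [3.3, -0.4, 6.9]
opening: 0.586
clk 33.3 world tgt [633.  -20.7  50. ] tool shift mm [-0.6 -1.   0.5] spin -0.04 ch pos [-56.6  73.   50.5] F [-0.5  3.3  6.9] op 0.586 j [-0.03  0.54  1.73 -0.    0.87  0.24]
```

```bash
python3 -m inch '[{"gripper":0.052,"tx":0,"ty":0.001,"tz":0,"spin":0},{"gripper":0.056,"tx":0,"ty":0,"tz":0,"spin":0},{"gripper":0.059,"tx":0,"ty":0,"tz":0,"spin":0},{"gripper":0.059,"tx":0,"ty":0,"tz":0,"spin":0},{"gripper":0.059,"tx":0,"ty":0,"tz":0,"spin":0},{"gripper":0.059,"tx":0,"ty":0,"tz":0,"spin":0},{"gripper":0.059,"tx":0,"ty":0,"tz":0,"spin":0},{"gripper":0.059,"tx":0,"ty":0,"tz":0,"spin":0}]'
python3 - <<'E'
from h import *
todo((-56,72,50))
snap('wrist','wr19.png')
E
```

```text
clock: 34.1
eef_pos: [635.3, -20.8, 49.8]
tcp_rot: [3.139, -0.0, 1.3]
contact_force: [6.6, -2.3, 1.8]
opening: 0.69
clk 34.1 world tgt [633.  -20.7  50. ] tool shift mm [-0.5 -2.2 -0.2] spin -0.04 ch pos [-56.5  74.2  49.8] F [0.5 7.  1.8] op 0.69 j [-0.03  0.54  1.73 -0.    0.87  0.24]
```

View pics/wr19.png

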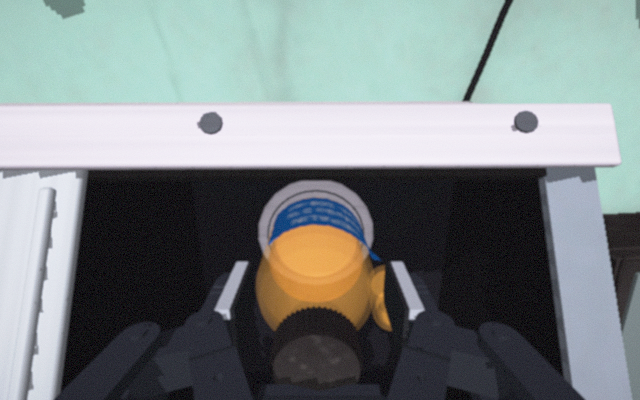

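```bash
python3 -m inch '[{"gripper":0.059,"tx":0,"ty":0.001,"tz":-0.002,"spin":0},{"gripper":0.059,"tx":0,"ty":0,"tz":-0.005,"spin":0},{"gripper":0.059,"tx":0,"ty":0,"tz":-0.01,"spin":0},{"gripper":0.059,"tx":0,"ty":0,"tz":-0.015,"spin":0},{"gripper":0.059,"tx":0,"ty":0,"tz":-0.02,"spin":0},{"gripper":0.059,"tx":0,"ty":0,"tz":-0.02,"spin":0},{"gripper":0.059,"tx":0,"ty":0,"tz":-0.02,"spin":0},{"gripper":0.059,"tx":0,"ty":0,"tz":-0.02,"spin":0}]'
python3 - <<'E'
from h import *
todo((-56,72,300))
snap('wrist','wr20.png')
E
```

```text
clock: 34.95
eef_pos: [634.3, -20.8, 163.3]
tcp_rot: [-3.142, -0.0, 1.3]
contact_force: [0.4, -0.3, -0.3]
opening: 0.687
clk 34.95 world tgt [633.  -20.7 300. ] tool shift mm [  -0.3   -1.3 -136.7] spin -0.04 ch pos [-56.3  73.3 163.3] F [ 0.2  0.5 -0.3] op 0.687 j [-0.04  0.41  1.65  0.    1.08  0.24]
```

View pics/wr20.png

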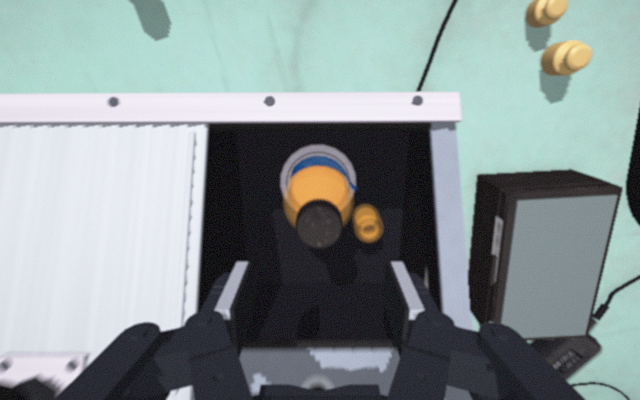

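Run:
```python
from h import *
f=snap('wrist'); p=np.load('chp.npy')
w=onz(f,(319.5,224.5),134); print('cap in ch',np.linalg.inv(Tch(p))@np.append(w,1), proj(f,ch(p,[(-55,72,134),(-55,72,32)])))
todo((-40,-67.5,290))
```

```text
cap in ch [-57.02472087  76.12265565 134.           1.        ] [[312.91139382 227.4995623 ]
 [314.39286981 182.7785758 ]]
clk 35.05 world tgt [494.3   1.  290. ] tool shift mm [ -16.7 -142.2 -125.3] spin -0.04 ch pos [-56.7  75.3 165.4] F [0.4 1.3 0.1] op 0.695 j [-0.04  0.41  1.65  0.    1.08  0.24]
```

```bash
python3 -m inch '[{"gripper":0.055,"tx":0.005,"ty":0,"tz":-0.035,"spin":0},{"gripper":0.055,"tx":0,"ty":0,"tz":-0.04,"spin":0},{"gripper":0.055,"tx":0,"ty":-0.02,"tz":-0.03,"spin":0},{"gripper":0.055,"tx":0,"ty":-0.04,"tz":0,"spin":0},{"gripper":0.055,"tx":0,"ty":-0.04,"tz":0,"spin":0},{"gripper":0.055,"tx":0,"ty":-0.03,"tz":0,"spin":0},{"gripper":0.055,"tx":0,"ty":-0.012,"tz":0,"spin":0},{"gripper":0.055,"tx":0,"ty":0,"tz":0,"spin":0}]'
python3 - <<'E'
from h import *
todo((-42,-67.8,195))
E
```

```text
clock: 35.85
eef_pos: [498.2, 22.2, 266.6]
tcp_rot: [3.142, -0.0, 1.301]
contact_force: [0.2, -0.3, -0.2]
opening: 0.644
clk 35.85 world tgt [494.5   3.  195. ] tool shift mm [-19.4   1.6  71.6] spin -0.0 ch pos [-61.4 -69.4 266.6] F [ 0.2  0.2 -0.2] op 0.644 j [0.04 0.1  1.83 0.   1.22 0.31]
```

```bash
python3 -m inch '[{"gripper":0.055,"tx":-0.01,"ty":0.0016,"tz":0.01,"spin":0},{"gripper":0.055,"tx":-0.008,"ty":0,"tz":0.02,"spin":0},{"gripper":0.055,"tx":0,"ty":0,"tz":0.02,"spin":0},{"gripper":0.055,"tx":0,"ty":0,"tz":0.015,"spin":0},{"gripper":0.055,"tx":0,"ty":0,"tz":0.006,"spin":0},{"gripper":0.055,"tx":0,"ty":0,"tz":0,"spin":0},{"gripper":0.055,"tx":-0.004,"ty":0,"tz":0,"spin":0},{"gripper":0.055,"tx":-0.004,"ty":0,"tz":0,"spin":0}]'
python3 - <<'E'
from h import *
todo((-15.3,-67.8,195.2))
snap('wrist','wr21.png')
E
```

```text
clock: 36.65
eef_pos: [494.6, -4.0, 195.9]
tcp_rot: [3.14, -0.0, 1.301]
contact_force: [-0.3, -0.3, -0.1]
opening: 0.644
clk 36.65 world tgt [487.4 -22.7 195.2] tool shift mm [-19.9  -1.9   0.7] spin -0.03 ch pos [-35.2 -65.9 195.9] F [ 0.3 -0.2 -0.1] op 0.644 j [-0.01  0.16  1.92 -0.    1.06  0.26]
```

View pics/wr21.png

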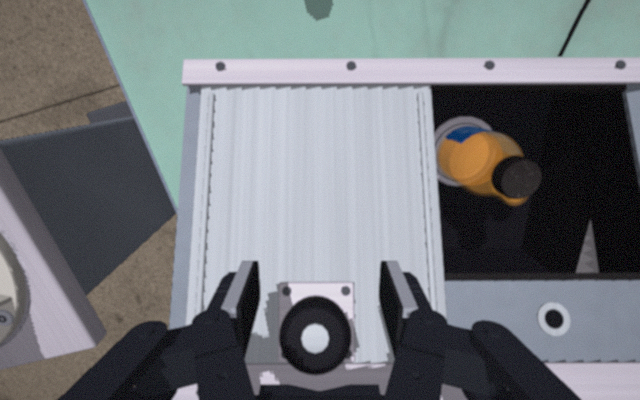

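```bash
python3 -m inch '[{"gripper":0.05,"tx":-0.004,"ty":-0.0018,"tz":0,"spin":0},{"gripper":0.05,"tx":-0.004,"ty":0,"tz":0,"spin":0},{"gripper":0.05,"tx":-0.004,"ty":0,"tz":0,"spin":0},{"gripper":0.05,"tx":-0.003,"ty":0,"tz":0,"spin":0},{"gripper":0.05,"tx":-0.002,"ty":0,"tz":0,"spin":0},{"gripper":0.05,"tx":-0.001,"ty":0,"tz":0,"spin":0},{"gripper":0.05,"tx":0,"ty":0,"tz":0,"spin":0},{"gripper":0.05,"tx":0,"ty":0,"tz":0,"spin":0}]'
python3 - <<'E'
from h import *
todo((-15.3,-67.8,195.2))
E
```

```text
clock: 37.5
eef_pos: [487.4, -20.4, 195.3]
tcp_rot: [-3.142, -0.0, 1.3]
contact_force: [-0.2, -0.4, 0.4]
opening: 0.589
clk 37.5 world tgt [487.4 -22.7 195.2] tool shift mm [-2.1  0.6  0.1] spin -0.04 ch pos [-17.5 -68.4 195.3] F [ 0.4 -0.1  0.4] op 0.589 j [-0.05  0.15  1.93  0.    1.06  0.23]
```

Now the last 2 mm, then grip.

```bash
python3 -m inch '[{"gripper":0.05,"tx":-0.001,"ty":0.0004,"tz":0,"spin":0},{"gripper":0.05,"tx":-0.001,"ty":0,"tz":0,"spin":0},{"gripper":0.02,"tx":0,"ty":0,"tz":0,"spin":0},{"gripper":0.02,"tx":0,"ty":0,"tz":0,"spin":0},{"gripper":0.02,"tx":0,"ty":0,"tz":0,"spin":0},{"gripper":0.02,"tx":0,"ty":0,"tz":0,"spin":0},{"gripper":0.02,"tx":0,"ty":0,"tz":0,"spin":0},{"gripper":0.02,"tx":0,"ty":0,"tz":0,"spin":0}]' 100
python3 - <<'E'
from h import *
todo((-15.3,-67.8,195.2))
E
python3 -m inch '[{"gripper":0.02,"tx":0.001,"ty":0,"tz":-0.0017,"spin":0},{"gripper":0.02,"tx":0.001,"ty":0,"tz":-0.0017,"spin":0},{"gripper":0.02,"tx":0.001,"ty":0,"tz":-0.0017,"spin":0},{"gripper":0.02,"tx":0.001,"ty":0,"tz":-0.0017,"spin":0},{"gripper":0.02,"tx":0.001,"ty":0,"tz":-0.0017,"spin":0},{"gripper":0.02,"tx":0.0005,"ty":0,"tz":-0.0009,"spin":0},{"gripper":0.02,"tx":0,"ty":0,"tz":0,"spin":0},{"gripper":0.02,"tx":0,"ty":0,"tz":0,"spin":0}]'
python3 - <<'E'
from h import *
todo((-15.3,-67.8,195.2))
E
```

```text
clock: 38.3
eef_pos: [487.8, -22.6, 195.8]
tcp_rot: [3.14, -0.0, 1.3]
contact_force: [-0.1, -0.0, 4.7]
opening: 0.338
clk 38.3 world tgt [487.4 -22.7 195.2] tool shift mm [-0.2 -0.3  0.6] spin -0.04 ch pos [-15.5 -67.5 195.8] F [ 0.  -0.1  4.7] op 0.338 j [-0.05  0.15  1.93 -0.    1.06  0.22]
clock: 39.1
eef_pos: [488.5, -18.3, 203.7]
tcp_rot: [-3.142, 0.002, 1.301]
contact_force: [3.9, -7.2, -8.1]
opening: 0.334
clk 39.1 world tgt [487.4 -22.7 195.2] tool shift mm [-4.5  0.2  8.5] spin -0.02 ch pos [-19.9 -68.  203.7] F [ 5.9  5.6 -8.1] op 0.334 j [-0.04  0.14  1.92 -0.    1.08  0.23]
```

```bash
python3 -m inch '[{"gripper":0.02,"tx":0.0008,"ty":0,"tz":-0.0014,"spin":0},{"gripper":0.02,"tx":0,"ty":0,"tz":0,"spin":0},{"gripper":0.02,"tx":0,"ty":0.001,"tz":0,"spin":0},{"gripper":0.02,"tx":0,"ty":0.001,"tz":0,"spin":0},{"gripper":0.02,"tx":0,"ty":0.001,"tz":0,"spin":0},{"gripper":0.02,"tx":0,"ty":0.001,"tz":0,"spin":0},{"gripper":0.02,"tx":0,"ty":0,"tz":0,"spin":0},{"gripper":0.02,"tx":0,"ty":0,"tz":0,"spin":0}]'
python3 - <<'E'
from h import *
todo((-15.3,72,195.2))
E
```

```text
clock: 39.9
eef_pos: [490.3, -18.4, 204.2]
tcp_rot: [-3.137, 0.003, 1.301]
contact_force: [-2.1, -6.2, -8.8]
opening: 0.335
clk 39.9 world tgt [622.2 -59.9 195.2] tool shift mm [ -4.8 138.2   8.4] spin -0.03 ch pos [-20.2 -66.2 204.2] F [ 6.5 -0.4 -8.8] op 0.335 j [-0.04  0.15  1.91 -0.    1.09  0.23]
```

```bash
python3 -m inch '[{"gripper":0.02,"tx":0,"ty":0.003,"tz":0,"spin":0},{"gripper":0.02,"tx":0,"ty":0.003,"tz":0,"spin":0},{"gripper":0.02,"tx":0,"ty":0.002,"tz":0,"spin":0},{"gripper":0.02,"tx":0,"ty":0,"tz":0,"spin":0},{"gripper":0.02,"tx":0,"ty":0,"tz":0,"spin":0},{"gripper":0.02,"tx":0,"ty":0,"tz":0,"spin":0},{"gripper":0.02,"tx":0,"ty":0,"tz":0,"spin":0},{"gripper":0.02,"tx":0,"ty":0,"tz":0,"spin":0}]'
python3 - <<'E'
from h import *
todo((-15.3,72,195.2))
E
```

```text
clock: 40.7
eef_pos: [498.3, -20.6, 204.3]
tcp_rot: [-3.137, 0.003, 1.301]
contact_force: [-1.4, -6.2, -9.2]
opening: 0.333
clk 40.7 world tgt [622.2 -59.9 195.2] tool shift mm [ -4.8 130.    8.6] spin -0.03 ch pos [-20.2 -57.9 204.3] F [ 6.3  0.3 -9.2] op 0.333 j [-0.04  0.16  1.9  -0.    1.09  0.23]
```

Sliding freely. On to the far end.

```bash
python3 -m inch '[{"gripper":0.02,"tx":0,"ty":0.01,"tz":0,"spin":0},{"gripper":0.02,"tx":0,"ty":0.02,"tz":0,"spin":0},{"gripper":0.02,"tx":0,"ty":0.02,"tz":0,"spin":0},{"gripper":0.02,"tx":0,"ty":0.02,"tz":0,"spin":0},{"gripper":0.02,"tx":0,"ty":0.02,"tz":0,"spin":0},{"gripper":0.02,"tx":0,"ty":0.02,"tz":0,"spin":0},{"gripper":0.02,"tx":0,"ty":0.01,"tz":0,"spin":0},{"gripper":0.02,"tx":0,"ty":0.004,"tz":0,"spin":0}]'
python3 - <<'E'
from h import *
todo((-15.3,72,195.2))
E
python3 -m inch '[{"gripper":0.02,"tx":0,"ty":0.002,"tz":0,"spin":0},{"gripper":0.02,"tx":0,"ty":0.002,"tz":0,"spin":0},{"gripper":0.02,"tx":0,"ty":0.001,"tz":0,"spin":0},{"gripper":0.02,"tx":0,"ty":0,"tz":0,"spin":0},{"gripper":0.02,"tx":0,"ty":0,"tz":0,"spin":0},{"gripper":0.02,"tx":0,"ty":0,"tz":0,"spin":0},{"gripper":0.02,"tx":0,"ty":0,"tz":0,"spin":0},{"gripper":0.02,"tx":0,"ty":0,"tz":0,"spin":0}]'
python3 - <<'E'
from h import *
todo((-15.3,72,195.2))
E
```

```text
clock: 41.5
eef_pos: [618.4, -53.9, 203.5]
tcp_rot: [-3.136, 0.003, 1.3]
contact_force: [-2.6, -4.7, -9.4]
opening: 0.333
clk 41.5 world tgt [622.2 -59.9 195.2] tool shift mm [-4.8  5.3  8.3] spin -0.06 ch pos [-20.1  66.8 203.5] F [ 5.2 -1.2 -9.4] op 0.333 j [-0.09  0.35  1.64 -0.    1.15  0.18]
clock: 42.3
eef_pos: [622.5, -54.9, 203.7]
tcp_rot: [-3.137, 0.002, 1.3]
contact_force: [-1.5, -5.7, -10.0]
opening: 0.33
clk 42.3 world tgt [622.2 -59.9 195.2] tool shift mm [-4.9  1.1  8.5] spin -0.05 ch pos [-20.2  71.  203.7] F [  5.9   0.  -10. ] op 0.33 j [-0.09  0.36  1.63 -0.    1.16  0.18]
```

```bash
python3 -m inch '[{"gripper":0.02,"tx":0,"ty":0.001,"tz":0,"spin":0},{"gripper":0.02,"tx":0,"ty":0.001,"tz":0,"spin":0},{"gripper":0.02,"tx":0,"ty":0.001,"tz":0,"spin":0},{"gripper":0.02,"tx":0,"ty":0.001,"tz":0,"spin":0},{"gripper":0.02,"tx":0,"ty":0,"tz":0,"spin":0},{"gripper":0.02,"tx":0,"ty":0,"tz":0,"spin":0},{"gripper":0.02,"tx":0,"ty":0,"tz":0,"spin":0},{"gripper":0.02,"tx":0,"ty":0,"tz":0,"spin":0}]'
python3 - <<'E'
from h import *
todo((-15.3,72,195.2))
E
```

```text
clock: 43.1
eef_pos: [623.6, -55.8, 202.8]
tcp_rot: [-3.131, 0.004, 1.3]
contact_force: [-10.5, -3.9, -8.2]
opening: 0.336
clk 43.1 world tgt [622.2 -59.9 195.2] tool shift mm [-4.4 -0.2  7.6] spin -0.06 ch pos [-19.7  72.3 202.8] F [ 6.5 -9.1 -8.2] op 0.336 j [-0.09  0.36  1.63 -0.    1.16  0.18]
```

At the closed stop (Fy −9 N). Release and withdraw.

```bash
python3 -m inch '[{"gripper":0.055,"tx":0,"ty":0,"tz":0,"spin":0},{"gripper":0.055,"tx":0,"ty":0,"tz":0,"spin":0},{"gripper":0.055,"tx":0,"ty":0,"tz":0,"spin":0},{"gripper":0.055,"tx":0,"ty":0,"tz":0,"spin":0},{"gripper":0.055,"tx":0.01,"ty":0,"tz":-0.01,"spin":0},{"gripper":0.055,"tx":0.02,"ty":0,"tz":-0.04,"spin":0},{"gripper":0.055,"tx":0.014,"ty":0,"tz":-0.05,"spin":0},{"gripper":0.055,"tx":0,"ty":0,"tz":-0.015,"spin":0}]'
python3 -m inch '[{"gripper":0.055,"tx":0,"ty":0,"tz":0,"spin":0},{"gripper":0.055,"tx":0,"ty":0,"tz":0,"spin":0},{"gripper":0.055,"tx":0,"ty":0,"tz":0,"spin":0},{"gripper":0.055,"tx":0,"ty":0,"tz":0,"spin":0},{"gripper":0.055,"tx":0,"ty":0,"tz":0,"spin":0},{"gripper":0.055,"tx":0,"ty":0,"tz":0,"spin":0},{"gripper":0.055,"tx":0,"ty":0,"tz":0,"spin":0},{"gripper":0.055,"tx":0,"ty":0,"tz":0,"spin":0}]'
python3 - <<'E'
from h import *
import pickle
f=snap('wrist','wr30.png'); pickle.dump(f,open('wr30.pkl','wb')); todo((-62,72,320))
p=np.load('chp.npy'); ax=np.array([-.5,0,.866]); up=np.array([.866,0,.5])
for fn in ('wr1','wr30'):
    f=pickle.load(open(fn+'.pkl','rb')); k=np.array([-9,72,230.])
    P=lambda s:proj(f,ch(p,[k+s*ax+[0,16,0],k+s*ax-[0,16,0],k+s*ax+16*up,k+s*ax-16*up]))
    for s in (13,21):
        q=P(s); print(fn,s,np.round([q[0,0]-q[1,0],q[2,1]-q[3,1]],1), np.round(q.mean(0),1))
    a=cv2.resize(cv2.cvtColor(f['pixels'],cv2.COLOR_RGB2GRAY),None,fx=4,fy=4,interpolation=cv2.INTER_CUBIC)
    c=P(13).mean(0)*4
    for name,row in (('h',a[int(c[1])-3:int(c[1])+3,int(c[0])-140:int(c[0])+140].mean(0)),('v',a[int(c[1])-140:int(c[1])+140,int(c[0])-3:int(c[0])+3].mean(1))):
        d=np.where(row<90)[0]; print(name,np.round((d.max()-d.min())/4,1))
E
```

```text
clock: 43.9
eef_pos: [642.9, -11.1, 325.8]
tcp_rot: [3.134, -0.003, 1.302]
contact_force: [1.5, 0.0, 0.3]
opening: 0.646
clock: 44.7
eef_pos: [640.2, -13.3, 319.1]
tcp_rot: [-3.141, 0.0, 1.3]
contact_force: [0.6, -0.5, -0.2]
opening: 0.648
clk 44.75 world tgt [634.6 -14.9 320. ] tool shift mm [-3.1 -5.  -0.8] spin -0.05 ch pos [-65.1  77.  319.2] F [ 0.7 -0.  -0.7] op 0.644 j [-0.02  0.3   1.46 -0.    1.38  0.25]
wr1 13 [40.3 40.7] [324.4 255. ]
wr1 21 [41.4 41.9] [324.6 254.6]
h 38.2
v 39.5
wr30 13 [40.3 40.9] [312.2 260.4]
wr30 21 [41.5 42.1] [312.  260.2]
h 39.0
v 39.5
```

View pics/wr30.png

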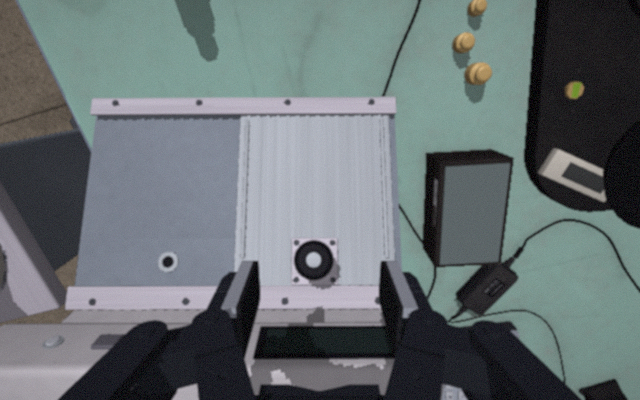

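Run:
```python
from h import *
import pickle
p=np.load('chp.npy'); ax=np.array([-.5,0,.866])
out=[]
for fn,y in (('wr1',72),('wr11',-68),('wr30',72)):
    f=pickle.load(open(fn+'.pkl','rb')); k=np.array([-9,y,230.])
    c=proj(f,ch(p,k+13*ax))[0]+([1,0]); x0,y0=int(c[0])-34,int(c[1])-34
    a=cv2.resize(f['pixels'][y0:y0+68,x0:x0+68],None,fx=6,fy=6,interpolation=cv2.INTER_CUBIC); g=cv2.GaussianBlur(cv2.cvtColor(a,cv2.COLOR_RGB2GRAY),(7,7),0)
    m=(g<70).astype(np.uint8); m=cv2.morphologyEx(m,cv2.MORPH_OPEN,np.ones((25,25)))
    cs,_=cv2.findContours(m,cv2.RETR_EXTERNAL,cv2.CHAIN_APPROX_NONE); cc=max(cs,key=cv2.contourArea)
    e=cv2.fitEllipse(cc); d=np.sqrt(4*cv2.contourArea(cc)/np.pi)/6
    E=np.linalg.inv(f['extrinsics']); z=lambda s:(E[:3,:3]@ch(p,k+s*ax)[0]+E[:3,3])[2]
    print(fn,'diam',round(d,2),np.round(np.array(e[1])/6,2),'pred home',round(32*345.8/z(13),2),'raised8',round(32*345.8/z(21),2),'ctr',np.round(np.array(e[0])/6+[x0,y0],1),np.round(proj(f,ch(p,[k+13*ax,k+21*ax])),1).tolist())
    out.append(a[:,:,::-1])
cv2.imwrite('pics/k3.png',cv2.resize(np.hstack(out),(780,260)))
```

```text
wr1 diam 38.08 [37.44 38.75] pred home 40.26 raised8 41.45 ctr [325.8 255.2] [[324.4, 254.9], [324.6, 254.5]]
wr11 diam 41.25 [40.46 42.08] pred home 43.73 raised8 45.13 ctr [316.6 291.4] [[315.2, 291.5], [315.1, 292.2]]
wr30 diam 38.21 [37.73 38.72] pred home 40.3 raised8 41.48 ctr [313.9 260.5] [[312.2, 260.3], [312.0, 260.1]]
```

View pics/k3.png

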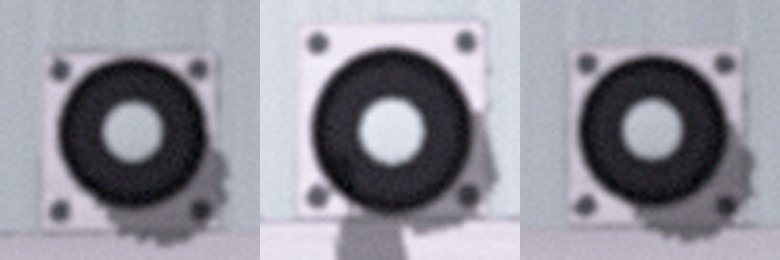

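```bash
python3 -c "
from h import *
snap('side','sd_end.png')
from rig import sign_off
print(sign_off()); print(sense()['clock'])"
```

```text
the job is handed in; nothing more can be done
None
the job is handed in; nothing more can be done
```

View pics/sd_end.png

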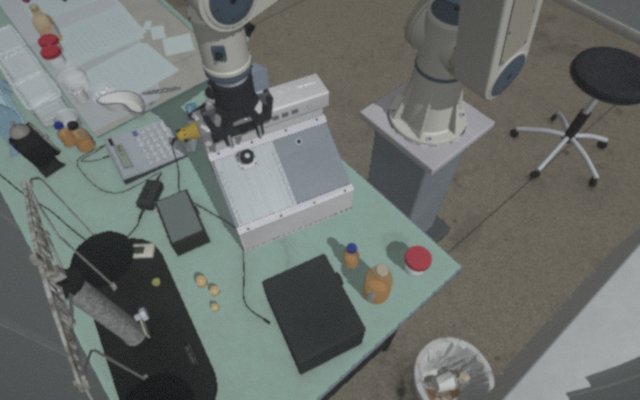

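The bottle is on the sample table, the hatch is shut with the plunger home, and I handed the job in at about 45 s of the 67 s. No verdict is reported.

**What I did**
- The moves cannot tilt the tool, so I gripped the knob with it upright, off the knob's centre and away from the overhanging head.
- I pulled the plunger out, slid the hatch to its open stop and released it.
- I took the bottle by its body, set it on the table until the wrist felt about 7 N, and released it.
- I pulled the plunger again, slid the hatch to its closed stop and let go.

**Last checks**
- **Plunger:** measured by the knob's size in the wrist camera, it was home at both ends. Measured over predicted size was 0.943 open and 0.948 shut, against 0.946 at the start; a raised plunger would give about 0.97.
- **Hatch:** the side forces (about 9 N) showed it against its stop both times.
- **Bottle:** after release it stood upright, about 2 mm off the disc's centre. I could not see it again with the hatch shut.
- **Bystanders:** the vial was standing after I placed the bottle. It was hidden in the next picture, and I could not see it with the hatch shut. The other bottles and the cup look unmoved in the final side picture.

**What disagreed**
- **Chamber yaw:** I measured about -105 degrees; the text says -43 to -66.
- **Fingertips:** they are 22 to 33 mm short of the stated tool point, so my first two grips closed above the knob.
- **Grip reading:** the opening read about 3 mm below the true width.
- **Gripper contact:** while I placed the bottle, the gripper pushed sideways on something with 5 to 7 N, probably the hatch edge.

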